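Block the gaps in an ornament carton

ROBOT

A 7-joint arm with a two-finger parallel gripper is mounted at the origin on the work surface. World frame = base frame: x ahead of the robot, y to its left, z up, the work surface at z = 0. Lengths are in m, angles in rad, forces in N, time in s.
With the tool pointing down it reaches from about 0.4 to 0.875 m from the base axis. Payload 19.3 kg.
Tool frame: the origin (TCP) lies at the very end of the fingers, on their centre line; the grasp point (between the pads) lies 19 mm behind it; z points along the fingers, y is the direction in which the jaws open and shut (so a half turn about z gives the same grasp; the last joint's range is limited). The gripper opens to 85 mm and grips with 20 to 120 N. Pads are 22 mm wide; open, the fingers measure 114 mm over their backs; the gripper's body (76 mm by 85 mm) begins 54 mm behind the grasp point. The pads swing forward as they close: fully open they stand 13 mm farther back than shut.
Start: joints at [-1.214, 0.521, -0.036, 1.599, 0.021, 1.021, -0.113], TCP at [0.259, 0.569, 0.231] pointing down, gripper open.
Joint ranges: [-2.91, 2.91], [-0.3, 2.13], [-1.5, 1.42], [0.17, 2.43], [-1.26, 4.41], [0.16, 1.93], [-2.52, 2.52]. Speed limits (rad/s): [1.89, 1.89, 2.39, 2.39, 3.01, 3.01, 3.01].

INTERFACE

Orientations are given as [roll, pitch, yaw] about the fixed x, y, z axes, in that order (R = Rz(yaw) Ry(pitch) Rx(roll)).
In Python, from workcell import bot gives the robot as it stands.
- The arm moves only by the tool carry_out, never from a script. Its argument "targets" is a list of rows, each a list of 7 numbers: the shift along the tool's x, y, z in mm, then the turn, a rotation vector about the tool's x, y, z in units of 6 degrees (1.0 is 6 degrees), then the closure in counts, from 0 (fully open) to 255 (shut). A call has 1 to 5 rows; each row shifts and turns the commanded pose from where the row before left it, along the tool's axes as they then stand; what a row does not reach is not made up. A row lasts 1/12 s, in which the tool goes at most 41.7 mm and 7.16 degrees, less where a joint would pass 70% of its speed; a pose out of reach is approached as far as the arm can. A call is refused whole if a number of a shift passes 41.7 or a number of a turn 1, either way. A call with a gripper value outside its range is refused whole. The fingers move at their own pace and stop on an object; "force" is the grip in N (left out, the last holds). Time passes only in rows, so rows that do not move let the fingers close. It gives the time, the measured TCP pose, the force and the opening at its end, in the units of the state.
- bot.observe(): the state, without advancing time (a new reading comes with each control period).
- bot.grab_frame(name): name is "side" or "top" or "wrist"; returns a dict with "color" (420x560x3 uint8, red, green, blue), "z_map" (420x560 float32, m along the optical axis (not along the pixel's ray), 0 where there is no reading), "K" (3x3 intrinsics, pixels), "cam_to_world" (4x4, takes a point from camera to world coordinates); the wrist camera has in their place "T_tool_cam" (4x4, takes a point from camera to tool coordinates, whose origin is the TCP and whose axes are the flange's). Camera axes: x right, y down, z forward; pixel columns grow to the right and rows downward; lengths in m; the calibration is good to about 2 mm. A picture is of the moment at which its call begins: read the wrist's pose just before it.
- bot.job_done(): hands the job in, once; it reports no verdict.
The state is a dict: "clock": time; "qpos": joint angles; "qd": joint speeds; "joint_efforts": joint torques, N m; "position": TCP position; "tool_rot": TCP orientation; "force": force on the tool from outside, world axes, zero at the start; "moment": the same for the moment, N m; "grip_width": finger opening in m.
Only numpy, scipy, OpenCV 4.12 (cv2) and the standard library are available. Lean on these libraries where they do the work, as an engineer would, in place of code of your own. Each camera call takes 0.05 s, during which the arm holds its last target. There are 200 camera calls.

TASK

Finish packing the open carton by filling its two leftover gaps so that nothing in it can shift. Take the front block from the roller lane, letting the ones behind roll down to the stop, and stand it on end in the narrow gap; in the wide gap stand the one loose offcut that fits it snugly. Lower each right down onto the carton floor instead of dropping it in, and leave the packed goods, the other offcuts and everything else on the table where they are.

Things in the scene. Friction and masses are not known exactly. Their poses are not given: they have to be found in the camera images.
- carton: open brown carton, fixed, at any yaw. Inside 190 (its x) by 153 (its y), walls 5, rim 155 and inner floor 5 above the table; 214 by 177 outside with its folded flaps. Origin: centre of underside, z up. Along the -y wall, from -x to +x: small_box, narrow gap, wide_box; along the +y wall: lantern, wide gap, plain_box. Goods are up to 100 high.
- narrow_gap (a point): centre, on the carton floor, of the narrow gap, 44 (carton x) by 66 (carton y); axes as the carton's. For a lane block on end, its 60 side along carton y; its top then ends 10 below the rim. The goods beside it are lower, so fingers closing along carton x have room beside the block's top; along y the wall is in the way.
- wide_gap (a point): centre, on the carton floor, of the wide gap, 53 (carton x) by 87 (carton y); axes as the carton's. For the 47 thick offcut, its 80 side along carton y. Finger room along carton x, as at the narrow gap.
- small_box: kraft gift box 36 by 64 by 94 high, packed loose in the carton; origin at the centre of its underside.
- wide_box: white gift box 106 by 64 by 98 high, packed loose in the carton; origin at the centre of its underside.
- plain_box: gift box 48 by 84 by 96 high, packed loose in the carton; origin at the centre of its underside.
- lantern: black metal and glass candle lantern, 84 by 84 footprint, eaves 78 high, round sloping roof to 102, small ring to 118 at its centre; loose in the carton; origin at the centre of its underside.
- lane: gravity roller lane, fixed: free rollers between side frames, 470 long, 90 wide over its feet, on the robot's left, low front end towards the carton, rising 6 degrees (0.105 rad) along its x. Origin: on the table below the stop's inner face, z up. Frames end 3 below the rollers; guide rods 17 above them only from 190 up the lane. Stop 54 wide, 4 thick, 22 above the rollers.
- lane_stop (a point): point on the middle of the stop's inner face at roller surface height, 62 above the table; the front block's lower front edge rests here. Axes as the lane's (not sloped).
- lane_block1: plain planed pine block 140 long (its x) by 60 wide (its y) by 38 thick (its z), origin at its centre, lying flat on the lane, x up the lane. The front block, resting against the stop; the next one touches it from behind.
- lane_block2: plain planed pine block 140 long (its x) by 60 wide (its y) by 38 thick (its z), origin at its centre, lying flat on the lane, x up the lane. Second in the lane; rolls down to the stop by itself in about 2 s once the front one is lifted clear, and a third like it follows behind.
- offcut_47: plain planed pine offcut standing on end on the table at any yaw, 47 mm thick (its x) by 80 (its y) by 140 tall (its z, up); origin at its centre. This one fits the wide gap.
- offcut_64: plain planed pine offcut standing on end on the table at any yaw, 64 mm thick (its x) by 80 (its y) by 140 tall (its z, up); origin at its centre. Too thick for either gap; bystander.
- offcut_34: plain planed pine offcut standing on end on the table at any yaw, 34 mm thick (its x) by 80 (its y) by 140 tall (its z, up); origin at its centre. Too loose for the wide gap, too long for the narrow one; bystander.
- mushroom: toadstool ornament, 82 wide at the orange cap, 121 high; stands among the offcuts; origin at the centre of its underside. Bystander.
- candle_jar: green glass candle jar with wooden lid, 72 wide, 87 high; origin at the centre of its underside. Bystander.
- planter: galvanised planter, 84 wide, 112 high; origin at the centre of its underside. Bystander.
- tape_gun: hand tape gun lying on its side, within 140 of its origin, 55 high; origin under the tape roll's axis. Bystander.
Mind the look-alikes: they are no part of the job. What is shaped like the wide_box but turquoise is not meant.

How it is judged:
By the outcome, as a careful person would: the job done as asked, in the order asked, and still so for the second after the job is handed in, with the robot touching nothing.
It also fails if it takes over 72 s, if anything falls off the work surface, if the arm or the gripper's body presses on something with over 40 N, if the wrist force passes 120 N, or if a joint passes its speed limit or range.

## Working session

There is one attempt and no reset: what is moved stays moved. The work goes in short steps, Python scripts to look and compute and a tool call to move; the robot and the scene stay as the last step left them, time stands still between calls to the robot, and variables do not carry over. Pictures are saved under pics/ and viewed, about 8 in all and at most 12, crops included, and the job is handed in when it is done.

Besides the shell and the picture viewer there is one more tool, called after "Call:" as name(argument=value, ...) on one line, values as JSON. carry_out: Moves the arm, as the interface text tells. Its arguments: {"type":"object","properties":{"targets":{"type":"array","items":{"type":"array","items":{"type":"number"}}},"force":{"type":"number"}},"required":["targets"]}

```bash
mkdir -p pics; ls; cat > h.py <<'E'
import numpy as np, cv2
from workcell import bot
from scipy.spatial.transform import Rotation as R
def grab(n):
    s=bot.observe(); f=bot.grab_frame(n)
    if n=='wrist':
        T=np.eye(4); T[:3,:3]=R.from_euler('xyz',s['tool_rot']).as_matrix(); T[:3,3]=s['position']
        f['cam_to_world']=T@f['T_tool_cam']
    return f
def cloud(f):
    z=f['z_map']; K=f['K']; v,u=np.indices(z.shape)
    p=np.stack([(u-K[0,2])/K[0,0]*z,(v-K[1,2])/K[1,1]*z,z],-1)
    w=p@f['cam_to_world'][:3,:3].T+f['cam_to_world'][:3,3]
    w[z==0]=np.nan
    return w
def save(f,n): cv2.imwrite('pics/'+n+'.png',f['color'][:,:,::-1])
E
python3 - <<'E'
from h import *
s=bot.observe()
for k in s: print(k,np.round(s[k],3))
for n in ('top','side'):
    f=grab(n); save(f,n); np.savez('/tmp/'+n,**f); print(n,f['K'].round(1).tolist(),f['cam_to_world'].round(3).tolist(),np.mean(f['z_map']>0))
a=cv2.imread('pics/top.png')
E
```

```text
pics
clock 0.0
qpos [-1.214  0.522 -0.036  1.6    0.021  1.021 -0.113]
qd [ 0.     0.     0.     0.001  0.001 -0.    -0.001]
joint_efforts [-1.0000e-03 -9.2710e+01  1.9790e+00 -3.6994e+01  1.8000e-02  8.0000e-03
  0.0000e+00]
position [0.259 0.569 0.231]
tool_rot [-3.14   0.     2.715]
force [-0.209 -0.64  -0.204]
moment [-0.018 -0.035 -0.033]
grip_width 0.086
top [[379.0, 0.0, 285.6], [0.0, 379.0, 209.8], [0.0, 0.0, 1.0]] [[0.004, -0.995, 0.097, 0.433], [-1.0, -0.002, 0.021, -0.004], [-0.021, -0.097, -0.995, 1.228], [0.0, 0.0, 0.0, 1.0]] 0.9961479591836735
side [[514.9, 0.0, 276.0], [0.0, 514.9, 218.6], [0.0, 0.0, 1.0]] [[0.881, -0.35, 0.319, 0.055], [-0.474, -0.631, 0.615, -0.925], [-0.014, -0.692, -0.722, 1.175], [0.0, 0.0, 0.0, 1.0]] 0.9962627551020408
```

View pics/top.png

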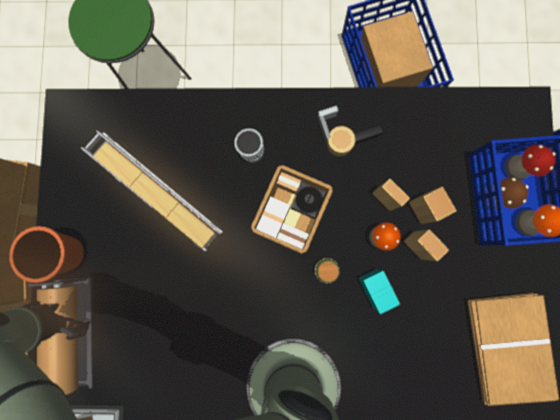

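View pics/side.png

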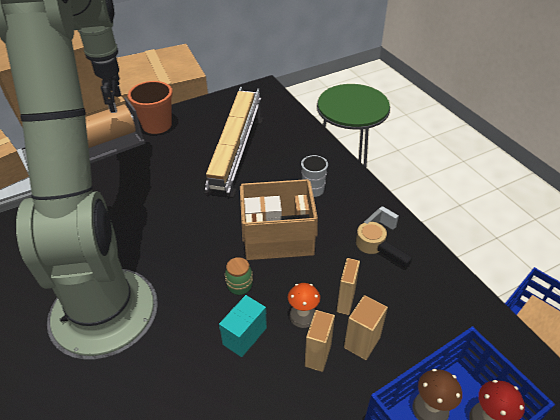

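The top view shows the lane running from (215,240) up to (95,140), with three blocks on it. The carton is at (292,210) with the lantern at (310,198), and the three offcuts are at (391,194), (434,205) and (428,246), with the mushroom between them at (385,236). The side view agrees with this. Next I'll measure with the depth data.

```bash
cat > m.py <<'E'
from h import *
def rect(P):
    c,s,a=cv2.minAreaRect((P[:,:2]*1000).astype(np.float32)); return np.round(c,1),np.round(s,1),round(a,1)
for n in ('top','side'):
    f=dict(np.load('/tmp/'+n+'.npz')); w=cloud(f); X,Y,Z=np.moveaxis(w,-1,0)
    hsv=cv2.cvtColor(f['color'],cv2.COLOR_RGB2HSV)
    wood=(hsv[...,0]>8)&(hsv[...,0]<28)&(hsv[...,1]>60)
    print(n)
    for lab,m in (('off',(abs(Z-.14)<.006)&wood),('rim',(Z>.149)&(Z<.162)),('lane',(Z>.06)&(Z<.16)&wood&(Y>.15)),('goods',(Z>.085)&(Z<.105))):
        m=(m&(X>.3)&(X<.95)&(Y>-.6)&(Y<.65)).astype(np.uint8)
        k,L,st,_=cv2.connectedComponentsWithStats(m)
        for i in range(1,k):
            if st[i,4]>60:
                P=w[L==i]; print(lab,st[i,4],*rect(P),'z',np.round(np.median(P[:,2]),3), st[i,:4])
                if lab=='lane':
                    A=np.c_[P[:,:2],np.ones(len(P))]; print(np.linalg.lstsq(A,P[:,2],rcond=None)[0])
E
python3 m.py
```

```text
top
off 562 [688.8 534.5] [100.8  59.9] 50.0 z 0.139 [ 93 142  35  33]
off 324 [ 592.  -295.9] [76.9 34.6] 45.0 z 0.141 [382 179  27  27]
off 627 [ 559.4 -419.8] [79.8 65.3] 27.7 z 0.141 [423 187  33  34]
off 479 [ 441.4 -397.3] [79.7 47.3] 42.9 z 0.141 [417 230  31  31]
rim 129 [ 678.7 -579.9] [ 27.7 128.5] 84.6 z 0.151 [492 140  10  45]
rim 768 [543.6   2.9] [170.9 208.2] 66.5 z 0.154 [251 165  81  88]
rim 150 [ 527.  -591.6] [167.3  10.9] 4.4 z 0.151 [497 185  11  60]
lane 3009 [592.3 421.3] [439.4  64.7] 50.2 z 0.121 [ 93 142 124 105]
[0.0580803  0.08857088 0.05009612]
goods 86 [743.1 604.1] [34.4 62.3] 52.3 z 0.097 [ 86 134  18  21]
goods 275 [ 592.4 -583.2] [298.2   5.7] 4.5 z 0.097 [481 145  16 100]
goods 779 [592.4 -18.4] [153.3  84.9] 66.3 z 0.096 [275 171  53  43]
goods 1084 [510.3  17.3] [153.5 115.6] 66.4 z 0.102 [256 193  53  56]
goods 63 [ 545.7 -392.9] [79.7  8.3] 23.3 z 0.095 [417 197  16  25]
goods 342 [478.1 281.9] [84.1 59.9] 50.4 z 0.102 [185 215  30  32]
goods 187 [ 467.3 -279.1] [79.2 79.1] 39.7 z 0.097 [373 222  27  28]
goods 279 [ 363.5 -104.8] [56.  56.6] 0.2
[... 730 characters left out ...]
  95  54  85]
goods 105 [731.  111.9] [33.5 73.5] 60.0 z 0.094 [302 168  24  10]
goods 1065 [553.2  31.8] [109.2 191.7] 68.1 z 0.1 [244 192  67  30]
goods 369 [508.6 -70. ] [ 20.3 210.4] 67.0 z 0.095 [242 229  75  14]
goods 219 [ 359.2 -103.4] [61.1 57.1] 36.4 z 0.087 [226 257  22  19]
goods 276 [ 460.9 -285.4] [63.4 79.5] 59.2 z 0.096 [288 286  32  25]
goods 66 [ 564.1 -320.6] [11.3 34.2] 55.9 z 0.094 [339 289  14   8]
goods 530 [ 319.4 -248.8] [70.2 64.6] 25.3 z 0.097 [236 295  29  34]
goods 158 [ 550.9 -442.5] [50.7 97. ] 77.0 z 0.096 [347 316  38  28]
goods 284 [ 603.6 -586.3] [ 24.7 270.4] 89.4 z 0.096 [380 341  95  61]
goods 95 [ 411.4 -421.8] [10.7 47.7] 50.3 z 0.095 [305 345  21  10]
```

```bash
cat >> h.py <<'E'
def down(yaw_deg,tilt_axis=None,tilt=0):
    "tool pointing down, tool y at azimuth yaw-90; then turn about world axis"
    r=R.from_euler('xyz',[180,0,yaw_deg],degrees=True)
    if tilt: r=R.from_rotvec(np.radians(tilt)*np.array(tilt_axis))*r
    return r
def plan(segs,start=None,grip=0):
    "segs: (pos m, Rotation, nrows, grip)"
    s=bot.observe(); p=np.array(s['position'])*1000; r=R.from_euler('xyz',s['tool_rot'])
    if start is not None: p,r=np.array(start[0])*1000,start[1]
    i=0
    for tp,tr,n,g in segs:
        tp=np.array(tp)*1000
        for k in range(n,0,-1):
            d=r.inv().apply((tp-p)/k); w=(r.inv()*tr).as_rotvec(degrees=True)/6/k
            d=np.round(d,1); w=np.round(w,2)
            print(('#call\n' if i%5==0 else '')+str([float(x)+0. for x in d]+[float(x)+0. for x in w]+[g]),'OVER' if abs(d).max()>41.7 or np.linalg.norm(d)>41.7 or abs(w).max()>1 else ''); i+=1
            p=p+r.apply(d); r=r*R.from_rotvec(w*6,degrees=True)
        print('-> ',np.round(p,1),np.round(r.as_euler('xyz',degrees=True),1))
def obs():
    s=bot.observe(); print(s['clock'],'q',np.round(s['qpos'],3),'p',np.round(s['position'],4),'rot',np.round(np.degrees(s['tool_rot']),1),'F',np.round(s['force'],1),'w',round(float(s['grip_width']),4)); return s
E
python3 - <<'E'
from h import *
print(grab('wrist')['T_tool_cam'].round(3).tolist(),grab('wrist')['K'][0,0])
plan([([.45,.255,.32],down(50.2),18,0)])
E
```

```text
[[-0.001, -0.965, -0.262, 0.066], [1.0, -0.001, 0.001, -0.0], [-0.002, -0.262, 0.965, -0.143], [0.0, 0.0, 0.0, 1.0]] 333.29045112097526
#call
[-16.9, -11.5, -4.9, 0.0, 0.0, 0.98, 0] 
[-18.0, -9.7, -4.9, 0.0, 0.0, 0.98, 0] 
[-18.9, -7.8, -4.9, 0.0, 0.0, 0.97, 0] 
[-19.6, -5.8, -4.9, 0.0, 0.0, 0.98, 0] 
[-20.1, -3.8, -4.9, 0.0, 0.0, 0.97, 0] 
#call
[-20.3, -1.7, -5.0, 0.0, 0.0, 0.98, 0] 
[-20.4, 0.3, -4.9, 0.0, 0.0, 0.97, 0] 
[-20.3, 2.4, -5.0, 0.0, 0.0, 0.98, 0] 
[-19.9, 4.5, -4.9, 0.0, 0.0, 0.97, 0] 
[-19.4, 6.5, -5.0, 0.0, 0.0, 0.98, 0] 
#call
[-18.6, 8.4, -4.9, 0.0, 0.0, 0.97, 0] 
[-17.6, 10.3, -5.0, 0.0, 0.0, 0.98, 0] 
[-16.5, 12.0, -4.9, 0.0, 0.0, 0.97, 0] 
[-15.2, 13.6, -5.0, 0.0, 0.0, 0.98, 0] 
[-13.7, 15.1, -4.9, 0.0, 0.0, 0.97, 0] 
#call
[-12.1, 16.4, -5.0, 0.0, 0.0, 0.98, 0] 
[-10.4, 17.6, -4.9, 0.0, 0.0, 0.97, 0] 
[-8.5, 18.6, -5.0, 0.0, 0.01, 0.98, 0] 
->  [450. 255. 320.] [180.   -0.   50.2]
```

Call:
carry_out(targets=[[-17,-11.5,-5,0,0,0.98,0],[-18,-9.7,-5,0,0,0.98,0],[-19,-8,-5,0,0,0.97,0],[-19.6,-6,-5,0,0,0.98,0],[-20,-4,-5,0,0,0.97,0]])

```text
clock: 0.62
position: [0.3121, 0.4802, 0.2564]
tool_rot: [-3.141, 0.0, 2.199]
force: [0.0, 0.9, 0.2]
grip_width: 0.0854
```

Call:
carry_out(targets=[[-20.3,-1.7,-5,0,0,0.98,0],[-20.4,0.3,-5,0,0,0.97,0],[-20.3,2.4,-5,0,0,0.98,0],[-20,4.5,-5,0,0,0.97,0],[-19.4,6.5,-5,0,0,0.98,0]])

```text
clock: 1.03
position: [0.3652, 0.3929, 0.2815]
tool_rot: [-3.141, 0.0, 1.688]
force: [-0.3, 0.8, 1.0]
grip_width: 0.0857
```

Call:
carry_out(targets=[[-18.6,8.4,-5,0,0,0.97,0],[-17.6,10.3,-5,0,0,0.98,0],[-16.5,12,-5,0,0,0.97,0],[-15.2,13.6,-5,0,0,0.98,0],[-13.7,15,-5,0,0,0.97,0]])

```text
clock: 1.45
position: [0.4181, 0.3059, 0.3065]
tool_rot: [-3.141, -0.0, 1.178]
force: [-0.4, 0.2, -0.2]
grip_width: 0.0854
```

Call:
carry_out(targets=[[-12,16.4,-5,0,0,0.98,0],[-10.4,17.6,-5,0,0,0.97,0],[-8.5,18.6,-5,0,0,0.98,0],[0,0,0,0,0,0,0]])

```text
clock: 1.78
position: [0.4518, 0.2513, 0.3223]
tool_rot: [3.14, -0.001, 0.865]
force: [0.2, -0.6, 0.0]
grip_width: 0.0858
```

```bash
cat > lane.py <<'E'
from h import *
obs()
f=grab('wrist'); save(f,'w1'); np.savez('/tmp/w1',**f)
w=cloud(f); X,Y,Z=np.moveaxis(w,-1,0)
a=np.radians(50.2); 
m=(Z>.07)&(Z<.2)&(Y>.15)
A=w[m]
u=A[:,0]*np.cos(a)+A[:,1]*np.sin(a); v=-A[:,0]*np.sin(a)+A[:,1]*np.cos(a)
for u0 in np.arange(.3,.8,.02):
    k=(u>u0)&(u<u0+.02)
    if k.sum()>20:
        top=np.percentile(A[k,2],90); kk=k&(A[:,2]>top-.008); print(round(u0+.01,3),k.sum(),'z',np.percentile(A[k,2],[10,50,90]).round(4),'v',np.percentile(v[kk],[1,99]).round(4))
E
python3 lane.py
```

```text
1.7833 q [-1.006  0.277  0.486  1.782 -0.142  1.116 -1.18 ] p [0.4518 0.2513 0.3223] rot [ 1.799e+02 -1.000e-01  4.960e+01] F [ 0.2 -0.6  0. ] w 0.0858
0.49 659 z [0.0991 0.1006 0.1016] v [-0.2133 -0.155 ]
0.51 997 z [0.1012 0.1024 0.1037] v [-0.213  -0.1546]
0.53 1078 z [0.1032 0.1045 0.1058] v [-0.2129 -0.1546]
0.55 1146 z [0.1054 0.1067 0.1081] v [-0.2135 -0.1546]
0.57 1586 z [0.0962 0.1087 0.1108] v [-0.4563 -0.1548]
0.59 2219 z [0.0872 0.1109 0.1131] v [-0.4625 -0.155 ]
0.61 1980 z [0.0852 0.1127 0.1143] v [-0.459  -0.1548]
0.63 1578 z [0.1126 0.1151 0.1166] v [-0.2138 -0.1556]
0.65 1042 z [0.1149 0.1169 0.1181] v [-0.2142 -0.1559]
```

```bash
cat > g1.py <<'E'
from h import *
w=cloud(dict(np.load('/tmp/w1.npz'))); A=w.reshape(-1,3); a=np.radians(50.2)
U=np.array([np.cos(a),np.sin(a),0]); V=np.array([-np.sin(a),np.cos(a),0])
u=A@U; v=A@V
k=(A[:,2]>.09)&(abs(v+.184)<.02)&(u<.6); print('front u',np.percentile(u[k],[0,.5,1,2]), 'edge z',A[k&(u<np.nanmin(u[k])+.006),2].mean())
uf=np.percentile(u[k],.5)
L=np.cos(.105)*U+[0,0,np.sin(.105)]; N=-np.sin(.105)*U+[0,0,np.cos(.105)]
F=uf*U-.184*V+[0,0,.0998]
ph=np.radians(30); B=np.cos(ph)*N+np.sin(ph)*L
G=F+.075*L-.015*N; T=G-.019*B
r=down(50.2,V,24); print(G,T,B,-r.as_matrix()[:,2])
if __name__=='__main__':
    plan([(T+.07*B,r,6,0),(T+.01*B,r,4,0),(T,r,2,0)])
E
python3 g1.py
```

```text
front u [0.48562924 0.48948254 0.49116272 0.49154121] edge z 0.29455997262600775
[0.50343684 0.31679293 0.09274315] [0.49849319 0.31085938 0.07538362] [0.26019218 0.31229236 0.91365941] [0.26035607 0.31248906 0.91354546]
#call
[17.2, -0.1, 30.4, 0.0, -0.67, -0.01, 0] 
[19.3, -0.1, 29.1, 0.0, -0.67, -0.01, 0] 
[21.3, -0.1, 27.7, 0.0, -0.67, -0.01, 0] 
[23.2, -0.1, 26.2, 0.0, -0.67, 0.0, 0] 
[25.0, -0.1, 24.4, 0.0, -0.66, -0.01, 0] 
#call
[26.6, 0.0, 22.7, 0.0, -0.67, 0.0, 0] 
->  [516.7 332.7 139.3] [-180.    24.    50.2]
[0.0, 0.0, 15.0, 0.0, 0.0, 0.0, 0] 
[0.0, 0.0, 15.0, 0.0, 0.0, 0.0, 0] 
[0.0, 0.0, 15.0, 0.0, 0.0, 0.0, 0] 
[0.0, 0.0, 15.0, 0.0, 0.0, 0.0, 0] 
->  [501.1 314.   84.5] [-180.    24.    50.2]
#call
[0.0, 0.0, 5.0, 0.0, 0.0, 0.0, 0] 
[0.0, 0.0, 5.0, 0.0, 0.0, 0.0, 0] 
->  [498.4 310.8  75.4] [-180.    24.    50.2]
```

View pics/w1.png

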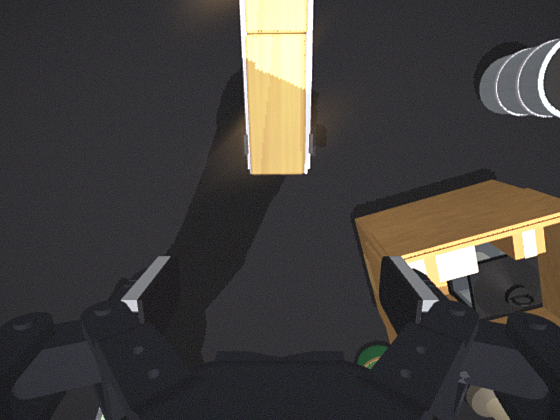

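The wrist view shows the front block's end at (277,174), the seam to block 2 at row 33, and no visible obstruction beside the block. I'll move in with a 24° lean.

Call:
carry_out(targets=[[17.2,0,30.4,0,-0.67,0,0],[19.3,0,29,0,-0.67,0,0],[21.3,0,27.7,0,-0.67,0,0],[23.2,0,26.2,0,-0.67,0,0],[25,0,24.4,0,-0.66,0,0]])

```text
clock: 2.25
position: [0.5045, 0.3222, 0.1673]
tool_rot: [-3.14, 0.353, 0.879]
force: [0.3, -0.7, 2.1]
grip_width: 0.085
```

Call:
carry_out(targets=[[26.6,0,22.7,0,-0.67,0,0],[0,0,0,0,0,0,0]])

```text
clock: 2.42
position: [0.5123, 0.3351, 0.1249]
tool_rot: [-3.137, 0.442, 0.883]
force: [-2.5, 0.4, -4.3]
grip_width: 0.0851
```

```bash
python3 - <<'E'
from g1 import *
obs(); plan([(T+.01*B,r,4,0),(T,r,2,0)])
E
```

```text
front u [0.48562924 0.48948254 0.49116272 0.49154121] edge z 0.29455997262600775
[0.50343684 0.31679293 0.09274315] [0.49849319 0.31085938 0.07538362] [0.26019218 0.31229236 0.91365941] [0.26035607 0.31248906 0.91354546]
2.4167 q [-0.933  0.908  0.414  1.342 -0.21   1.381 -1.201] p [0.5123 0.3351 0.1249] rot [-179.8   25.3   50.6] F [-2.5  0.4 -4.3] w 0.0851
#call
[-1.0, 1.2, 11.6, 0.0, 0.06, 0.01, 0] 
[-1.0, 1.3, 11.6, 0.0, 0.05, 0.02, 0] 
[-1.1, 1.2, 11.6, -0.01, 0.06, 0.01, 0] 
[-1.2, 1.2, 11.7, 0.0, 0.05, 0.02, 0] 
->  [501.1 314.   84.5] [-180.    24.    50.2]
[0.0, 0.0, 5.0, 0.0, 0.0, 0.0, 0] 
#call
[0.0, 0.0, 5.0, 0.0, 0.0, 0.0, 0] 
->  [498.5 310.9  75.4] [-180.    24.    50.2]
```

Call:
carry_out(targets=[[0,0,0,0,0,0,0],[0,0,0,0,0,0,0]])

```text
clock: 2.58
position: [0.5159, 0.3339, 0.1393]
tool_rot: [3.141, 0.419, 0.877]
force: [0.1, -0.4, 1.1]
grip_width: 0.0853
```

```bash
python3 - <<'E'
from g1 import *
obs(); plan([(T+.01*B,r,4,0),(T,r,2,0)])
E
```

```text
front u [0.48562924 0.48948254 0.49116272 0.49154121] edge z 0.29455997262600775
[0.50343684 0.31679293 0.09274315] [0.49849319 0.31085938 0.07538362] [0.26019218 0.31229236 0.91365941] [0.26035607 0.31248906 0.91354546]
2.5833 q [-0.933  0.882  0.42   1.349 -0.208  1.378 -1.2  ] p [0.5159 0.3339 0.1393] rot [180.   24.   50.2] F [ 0.1 -0.4  1.1] w 0.0853
#call
[-0.1, 0.3, 15.0, 0.0, 0.0, 0.0, 0] 
[-0.1, 0.3, 15.0, 0.0, 0.0, 0.0, 0] 
[-0.1, 0.4, 15.0, 0.0, 0.0, 0.0, 0] 
[-0.1, 0.3, 15.1, 0.0, 0.0, 0.0, 0] 
->  [501.1 314.   84.5] [180.   24.   50.2]
[0.0, 0.0, 5.0, 0.0, 0.0, 0.0, 0] 
#call
[0.0, 0.0, 5.0, 0.0, 0.0, 0.0, 0] 
->  [498.5 310.9  75.4] [180.   24.   50.2]
```

Call:
carry_out(targets=[[0,0.3,14,0,0,0,0],[0,0.3,14,0,0,0,0],[0,0.3,13,0,0,0,0],[0,0.3,11,0,0,0,0],[0,0,8,0,0,0,0]])

```text
clock: 3.0
position: [0.5014, 0.3145, 0.0862]
tool_rot: [-3.141, 0.416, 0.876]
force: [-0.1, -1.2, 0.3]
grip_width: 0.0852
```

Call:
carry_out(targets=[[0,0,6,0,0,0,0],[0,0,4,0,0,0,0],[0,0,0,0,0,0,0],[0,0,0,0,0,0,0]])

```text
clock: 3.33
position: [0.4987, 0.3115, 0.0754]
tool_rot: [3.141, 0.419, 0.876]
force: [-0.1, 0.1, -0.4]
grip_width: 0.0851
```

Call:
carry_out(targets=[[0,0,0,0,0,0,120],[0,0,0,0,0,0,200],[0,0,0,0,0,0,255],[0,0,0,0,0,0,255],[0,0,0,0,0,0,255]], force=50)

```text
clock: 3.75
position: [0.4989, 0.3116, 0.0755]
tool_rot: [3.141, 0.419, 0.876]
force: [0.9, 1.3, 3.8]
grip_width: 0.0593
```

Call:
carry_out(targets=[[0,0,0,0,0,0,255],[0,0,0,0,0,0,255]])

```text
clock: 3.92
position: [0.4989, 0.3115, 0.0755]
tool_rot: [3.141, 0.419, 0.876]
force: [0.7, 1.0, 6.0]
grip_width: 0.0594
```

```bash
python3 - <<'E'
from h import *
obs(); f=grab('wrist'); save(f,'w2')
E
```

```text
3.9167 q [-0.928  0.919  0.402  1.463 -0.221  1.228 -1.185] p [0.4989 0.3115 0.0755] rot [180.   24.   50.2] F [0.7 1.  6. ] w 0.0594
```

View pics/w2.png

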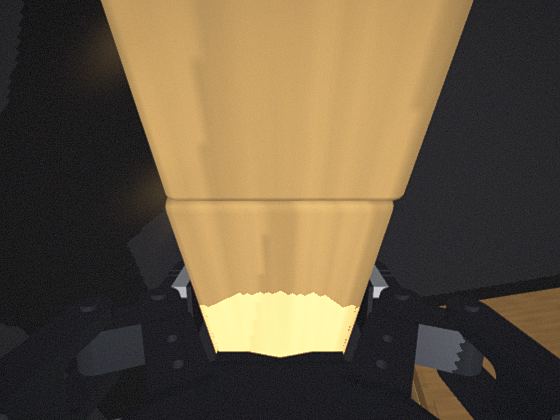

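```bash
cat > kin.py <<'E'
import numpy as np, itertools
from scipy.optimize import least_squares
from scipy.spatial.transform import Rotation as R
D=[([-1.214,.522,-.036,1.6,.021,1.021,-.113],[.259,.569,.231],[-3.14,0,2.715]),
([-1.006,.277,.486,1.782,-.142,1.116,-1.18],[.4518,.2513,.3223],np.radians([179.9,-.1,49.6])),
([-.933,.882,.42,1.349,-.208,1.378,-1.2],[.5159,.3339,.1393],np.radians([180,24,50.2])),
([-.928,.919,.402,1.463,-.221,1.228,-1.185],[.4989,.3115,.0755],np.radians([180,24,50.2]))]
def fk(q,x,s):
    o1,o7,d1,a,b,c,ea,eb,ec=x
    z=lambda t:R.from_rotvec([0,0,t]); y=lambda t:R.from_rotvec([0,t,0])
    r=z(s[0]*q[0]+o1)*y(q[1])*z(s[1]*q[2]); p=np.array([0,0,d1])+r.apply([ea,0,a])
    r=r*y(q[3])*z(s[2]*q[4]); p=p+r.apply([eb,0,b])
    r=r*y(q[5])*z(s[3]*q[6]+o7); p=p+r.apply([0,0,c])+ 0
    return p,r
def res(x,s):
    e=[]
    for q,p,o in D:
        pp,r=fk(q,x,s); e+=list((pp-p)*1000); e+=list((r.inv()*R.from_euler('xyz',o)).as_rotvec(degrees=True)*5)
    e+=list((np.array(x[6:]))*10); return e
def fit():
    best=None
    for s in itertools.product([1,-1],repeat=4):
        for o7 in (0,1.57,-1.57,3.14):
          for o1 in (0,2.36,-1.57,1.57):
            k=least_squares(res,[o1,o7,.36,.42,.4,.3,0,0,0],args=(s,))
            if best is None or k.cost<best[0]: best=(k.cost,k.x,s)
    return best
if __name__=='__main__':
    b=fit(); print(b[0],b[1].round(4),b[2]); print(np.round(res(b[1],b[2]),1))
E
python3 kin.py
```

```text
152.09532128659447 [-0.0896 -4.7988  0.2904  0.4863  0.4249  0.3005 -0.0071 -0.0514  0.    ] (-1, -1, -1, -1)
[ -4.    1.4   5.4   0.2  -0.   -1.2  -1.7   2.8  -2.8  -0.2   0.2  -1.4
  -0.5  -2.3   0.4 -10.3  -0.1   1.4   2.3  -0.3  -3.  -10.3  -0.3   1.1
  -0.1  -0.5   0. ]
```

Call:
carry_out(targets=[[-5,0,-8.7,0,0,0,255],[-7.5,0,-13,0,0,0,255],[-7.5,0,-13,0,0,0,255],[-7.5,0,-13,0,0,0,255],[-7.5,0,-13,0,0,0,255]])

```text
clock: 4.38
position: [0.4938, 0.3055, 0.1464]
tool_rot: [3.142, 0.42, 0.876]
force: [0.0, 1.0, -1.1]
grip_width: 0.0597
```

Call:
carry_out(targets=[[-7.5,0,-13,0,0,0,255],[-7.5,0,-13,0,0,0,255],[-7.5,0,-13,0,0,0,255],[-5,0,-8,0,0,0,255],[0,0,0,0,0,0,255]])

```text
clock: 4.8
position: [0.4907, 0.3013, 0.2011]
tool_rot: [3.141, 0.417, 0.875]
force: [0.5, -0.3, -2.0]
grip_width: 0.0594
```

```bash
cat > sim.py <<'E'
from h import *
import kin
from scipy.optimize import least_squares
LO=np.array([-2.91,-.3,-1.5,.17,-1.26,.16,-2.52]); HI=np.array([2.91,2.13,1.42,2.43,4.41,1.93,2.52])
cost,x,s=kin.fit()
def ik(p,r,q0):
    def e(q):
        pp,rr=kin.fk(q,x,s); return np.r_[(pp-p)*1000,(rr.inv()*r).as_rotvec(degrees=True)*5,(q-q0)*3]
    k=least_squares(e,np.clip(q0,LO+.01,HI-.01),bounds=(LO,HI)); return k.x,np.abs(e(k.x)[:6]).max()
def path(q,p0,r0,p1,r1,n):
    d=(r0.inv()*r1).as_rotvec(); w=0
    for i in range(1,n+1):
        q,er=ik(p0+(p1-p0)*i/n,r0*R.from_rotvec(d*i/n),q); w=max(w,er)
    return q,w
if __name__=='__main__':
    from g1 import V,r
    s0=bot.observe(); q0=np.array(s0['qpos']); p0=np.array(s0['position']); r0=R.from_euler('xyz',s0['tool_rot'])
    print(q0.round(2))
    std=R.from_rotvec(-np.radians(84)*V)*r
    for P in ([.36,.36],[.40,.42],[.42,.10]):
      for psi in (-120,-90,-60,0,60,90,120,180):
        rf=R.from_euler('z',psi,degrees=True)*std
        B=-rf.as_matrix()[:,2]; T=np.array([*P,.075])-.019*B
        q,w=path(q0,p0,r0,T+[0,0,.15],rf,10); q2,w2=path(q,T+[0,0,.15],rf,T,rf,3)
        print(P,psi,round(np.degrees((r0.inv()*rf).magnitude())),q.round(2),w.round(1),q2.round(2),w2.round(1))
E
python3 sim.py
```

```text
front u [0.48562924 0.48948254 0.49116272 0.49154121] edge z 0.29455997262600775
[0.50343684 0.31679293 0.09274315] [0.49849319 0.31085938 0.07538362] [0.26019218 0.31229236 0.91365941] [0.26035607 0.31248906 0.91354546]
[-0.95  0.75  0.45  1.44 -0.17  1.41 -1.19]
[0.36, 0.36] -120 136 [-1.86  1.25  1.42  1.85 -0.56  1.09 -2.52] 161.1 [-2.    1.62  1.42  2.02 -1.04  0.98 -2.52] 121.6
[0.36, 0.36] -90 117 [-2.17  1.3   1.42  2.16 -0.75  0.52 -2.52] 61.7 [-2.19  1.71  1.42  2.06 -1.08  0.77 -2.52] 50.5
[0.36, 0.36] -60 100 [-2.34  1.18  1.42  2.28 -0.58  0.24 -2.52] 5.3 [-2.28  1.46  1.14  2.23 -1.04  0.16 -2.43] 0.1
[0.36, 0.36] 0 84 [-1.22  0.06  0.35  2.31 -1.26  0.16 -0.33] 89.0 [-0.09  0.5  -0.69  2.22 -1.26  0.16  0.04] 124.1
[0.36, 0.36] 60 100 [-0.33  0.5  -0.19  2.1  -1.26  1.03  0.83] 0.0 [-0.09  0.85 -0.49  2.1  -1.26  0.73  1.09] 0.0
[0.36, 0.36] 90 117 [-0.37  0.66 -0.2   1.81 -0.83  1.33  0.81] 0.0 [-0.37  0.92 -0.2   1.81 -0.84  1.16  1.  ] 0.0
[0.36, 0.36] 120 136 [-0.43  0.82 -0.3   1.55 -0.47  1.61  0.86] 0.0 [-0.44  1.04 -0.27  1.55 -0.42  1.43  0.97] 0.0
[0.36, 0.36
[... 1281 characters left out ...]
3
[0.42, 0.1] -60 100 [-2.    1.07  1.42  2.43 -1.26  0.16 -1.59] 64.1 [-2.03  1.46  1.13  2.38 -1.26  0.16 -2.06] 96.9
[0.42, 0.1] 0 84 [ 1.27  0.7  -1.5   2.43 -1.26  0.16  0.59] 21.7 [ 1.13  1.09 -1.1   2.38 -1.26  0.16  1.06] 54.6
[0.42, 0.1] 60 100 [ 0.01  0.58  0.09  1.98 -0.89  1.42  1.01] 0.0 [ 0.04  0.87  0.06  1.98 -0.96  1.24  1.23] 0.0
[0.42, 0.1] 90 117 [-0.02  0.7  -0.03  1.76 -0.54  1.61  1.08] 0.0 [-0.02  0.94 -0.03  1.76 -0.54  1.4   1.2 ] 0.0
[0.42, 0.1] 120 136 [-0.1   0.78 -0.15  1.61 -0.2   1.76  1.21] 0.0 [-0.11  1.01 -0.13  1.61 -0.17  1.54  1.26] 0.0
[0.42, 0.1] 180 180 [-1.12  1.42  1.42  1.69 -0.36  1.71 -2.52] 251.4 [-1.29  1.66  1.42  2.05 -0.98  1.34 -2.52] 232.2
```

```bash
cat > st.py <<'E'
from g1 import V,r
from h import *
P=np.array([.28,.46])
std=R.from_rotvec(-np.radians(84)*V)*r
rf=R.from_euler('z',90,degrees=True)*std
B=-rf.as_matrix()[:,2]; T=np.array([*P,.075])-.019*B
E
python3 - <<'E' | grep -v -e front -e '^\[0.5'
from sim import *
from st import *
s0=bot.observe(); q0=np.array(s0['qpos']); p0=np.array(s0['position']); r0=R.from_euler('xyz',s0['tool_rot'])
M=T+[0,0,.20]; A=p0+[-.03,.02,.09]
q,w=path(q0,p0,r0,A,r0,3)
for i in range(4):
    pass
q1,w1=path(q,A,r0,M,rf,12); q2,w2=path(q1,M,rf,T,rf,4)
for k in (q,q1,q2): print(k.round(2))
print(w,w1,w2,B,T); obs()
plan([(A,r0,4,255),(M,rf,20,255)])
E
```

```text
[-1.03  0.65  0.47  1.39 -0.13  1.56 -1.25]
[-0.65  0.55 -0.13  1.85 -1.01  1.28  0.7 ]
[-0.64  0.89 -0.15  1.87 -1.08  1.08  1.02]
0.0018316851919420547 0.009681336902086767 0.0030999565100719995 [ 0.66535305 -0.55435126  0.5       ] [0.26735829 0.47053267 0.0655    ]
4.8 q [-0.953  0.753  0.447  1.44  -0.174  1.411 -1.187] p [0.4907 0.3013 0.2011] rot [180.   23.9  50.2] F [ 0.5 -0.3 -2. ] w 0.0594
#call
[-10.0, -8.9, -20.2, 0.0, 0.0, 0.0, 255] 
[-10.0, -9.0, -20.2, 0.0, 0.0, 0.0, 255] 
[-10.0, -8.9, -20.2, 0.0, 0.0, 0.0, 255] 
[-10.0, -9.0, -20.1, 0.0, 0.0, 0.0, 255] 
->  [460.7 321.3 291.1] [180.   23.9  50.2]
[0.1, -12.2, 1.3, 0.25, 0.54, -0.77, 255] 
#call
[1.0, -12.1, 1.7, 0.25, 0.54, -0.77, 255] 
[1.9, -12.0, 2.1, 0.25, 0.54, -0.77, 255] 
[2.7, -11.7, 2.5, 0.25, 0.54, -0.77, 255] 
[3.4, -11.4, 3.0, 0.25, 0.54, -0.77, 255] 
[4.2, -11.0, 3.5, 0.25, 0.54, -0.77, 255] 
#call
[4.8, -10.5, 4.1, 0.25, 0.54, -0.77, 255] 
[5.4, -10.0, 4.6, 0.25, 0.54, -0.77, 255] 
[5.9, -9.4, 5.2, 0.25, 0.54, -0.77, 255] 
[6.3, -8.8, 5.8, 0.25, 0.54, -0.77, 255] 
[6.7, -8.1, 6.4, 0.25, 0.54, -0.77, 255] 
#call
[6.9, -7.4, 6.9, 0.25, 0.54, -0.77, 255] 
[7.1, -6.6, 7.5, 0.25, 0.54, -0.76, 255] 
[7.1, -5.9, 8.1, 0.25, 0.54, -0.77, 255] 
[7.1, -5.1, 8.7, 0.25, 0.54, -0.77, 255] 
[7.0, -4.2, 9.2, 0.25, 0.54, -0.76, 255] 
#call
[6.8, -3.5, 9.6, 0.25, 0.54, -0.77, 255] 
[6.4, -2.7, 10.1, 0.25, 0.54, -0.76, 255] 
[6.0, -1.9, 10.5, 0.25, 0.54, -0.77, 255] 
[5.6, -1.1, 10.9, 0.24, 0.54, -0.76, 255] 
->  [267.4 470.5 265.5] [-180.   -60.   140.2]
```

```bash
sed -i "s/('z',90,/('z',105,/" st.py
python3 - <<'E' | grep -v -e front -e '^\[0.5'
from sim import *
from st import *
s0=bot.observe(); q0=np.array(s0['qpos']); p0=np.array(s0['position']); r0=R.from_euler('xyz',s0['tool_rot'])
M=T+[0,0,.20]; A=p0+[-.03,.02,.09]
q,w=path(q0,p0,r0,A,r0,3)
q1,w1=path(q,A,r0,M,rf,12); q2,w2=path(q1,M,rf,T,rf,4)
for k in (q,q1,q2): print(k.round(2))
print(w,w1,w2,B,T)
plan([(A,r0,4,255),(M,rf,22,255)])
E
```

```text
[-1.03  0.65  0.47  1.39 -0.13  1.56 -1.25]
[-0.64  0.64 -0.19  1.7  -0.82  1.43  0.71]
[-0.64  0.95 -0.19  1.72 -0.83  1.2   0.96]
0.0018316851919420547 0.007339406308865979 0.002481151364780443 [ 0.78615836 -0.36325616  0.5       ] [0.26506299 0.46690187 0.0655    ]
#call
[-10.0, -8.9, -20.2, 0.0, 0.0, 0.0, 255] 
[-10.0, -9.0, -20.2, 0.0, 0.0, 0.0, 255] 
[-10.0, -8.9, -20.2, 0.0, 0.0, 0.0, 255] 
[-10.0, -9.0, -20.1, 0.0, 0.0, 0.0, 255] 
->  [460.7 321.3 291.1] [180.   23.9  50.2]
[-0.1, -11.1, 1.3, 0.26, 0.44, -0.81, 255] 
#call
[0.8, -11.0, 1.6, 0.26, 0.44, -0.81, 255] 
[1.6, -10.8, 2.0, 0.26, 0.44, -0.81, 255] 
[2.4, -10.6, 2.4, 0.26, 0.44, -0.81, 255] 
[3.2, -10.3, 2.8, 0.26, 0.44, -0.81, 255] 
[3.9, -9.9, 3.2, 0.26, 0.44, -0.81, 255] 
#call
[4.6, -9.5, 3.7, 0.27, 0.44, -0.81, 255] 
[5.2, -8.9, 4.2, 0.27, 0.44, -0.81, 255] 
[5.7, -8.4, 4.7, 0.26, 0.44, -0.81, 255] 
[6.2, -7.7, 5.1, 0.27, 0.44, -0.81, 255] 
[6.6, -7.0, 5.6, 0.26, 0.44, -0.81, 255] 
#call
[6.8, -6.3, 6.1, 0.27, 0.44, -0.81, 255] 
[7.1, -5.5, 6.6, 0.27, 0.43, -0.81, 255] 
[7.2, -4.7, 7.1, 0.26, 0.44, -0.81, 255] 
[7.2, -3.9, 7.6, 0.26, 0.43, -0.8, 255] 
[7.2, -3.1, 8.0, 0.27, 0.44, -0.8, 255] 
#call
[7.0, -2.3, 8.4, 0.26, 0.43, -0.81, 255] 
[6.8, -1.5, 8.7, 0.27, 0.44, -0.8, 255] 
[6.4, -0.7, 9.1, 0.26, 0.43, -0.81, 255] 
[6.1, 0.1, 9.3, 0.27, 0.44, -0.8, 255] 
[5.6, 0.9, 9.6, 0.26, 0.43, -0.81, 255] 
#call
[5.0, 1.6, 9.8, 0.27, 0.44, -0.8, 255] 
->  [265.  466.9 265.5] [-179.9  -60.   155.1]
```

Call:
carry_out(targets=[[-10,-9,-20,0,0,0,255],[-10,-9,-20,0,0,0,255],[-10,-9,-20,0,0,0,255],[-10,-9,-20,0,0,0,255],[0,-11,1.3,0.26,0.44,-0.81,255]])

```text
clock: 5.22
position: [0.4512, 0.3297, 0.2891]
tool_rot: [-3.081, 0.37, 0.966]
force: [1.5, 0.5, -3.1]
grip_width: 0.0595
```

Call:
carry_out(targets=[[0.8,-11,1.6,0.26,0.44,-0.81,255],[1.6,-11,2,0.26,0.44,-0.81,255],[2.4,-10.6,2.4,0.26,0.44,-0.81,255],[3.2,-10.3,2.8,0.26,0.44,-0.81,255],[4,-10,3.2,0.26,0.44,-0.81,255]])

```text
clock: 5.63
position: [0.4058, 0.3614, 0.2809]
tool_rot: [-2.854, 0.064, 1.355]
force: [0.6, -0.0, -3.0]
grip_width: 0.0594
```

Call:
carry_out(targets=[[4.6,-9.5,3.7,0.27,0.44,-0.81,255],[5.2,-9,4.2,0.27,0.44,-0.81,255],[5.7,-8.4,4.7,0.26,0.44,-0.81,255],[6.2,-7.7,5,0.27,0.44,-0.81,255],[6.6,-7,5.6,0.26,0.44,-0.81,255]])

```text
clock: 6.05
position: [0.3615, 0.3943, 0.2753]
tool_rot: [-2.75, -0.298, 1.678]
force: [0.3, -1.1, -1.1]
grip_width: 0.0594
```

Call:
carry_out(targets=[[6.8,-6.3,6,0.27,0.44,-0.81,255],[7,-5.5,6.6,0.27,0.43,-0.81,255],[7.2,-4.7,7,0.26,0.44,-0.81,255],[7.2,-4,7.6,0.26,0.43,-0.8,255],[7.2,-3,8,0.27,0.44,-0.8,255]])

```text
clock: 6.47
position: [0.3173, 0.4272, 0.2696]
tool_rot: [-2.772, -0.67, 2.022]
force: [-0.5, 0.3, -2.3]
grip_width: 0.0596
```

Call:
carry_out(targets=[[7,-2.3,8.4,0.26,0.43,-0.81,255],[6.8,-1.5,8.7,0.27,0.44,-0.8,255],[6.4,-0.7,9,0.26,0.43,-0.81,255],[6,0,9.3,0.27,0.44,-0.8,255],[5.6,1,9.6,0.26,0.43,-0.81,255]])

```text
clock: 6.88
position: [0.273, 0.46, 0.2637]
tool_rot: [-3.035, -1.0, 2.553]
force: [0.4, -0.2, -1.6]
grip_width: 0.0593
```

Call:
carry_out(targets=[[5,1.6,9.8,0.27,0.44,-0.8,255],[0,0,0,0,0,0,255],[0,0,0,0,0,0,255]])

```text
clock: 7.13
position: [0.2644, 0.4665, 0.2621]
tool_rot: [-3.129, -1.048, 2.696]
force: [-0.2, -1.3, -1.0]
grip_width: 0.0593
```

```bash
python3 - <<'E' | grep -v -e front -e '^\[0.5'
from st import *
obs(); f=grab('top'); w=cloud(f); k=(w[...,2]>.15)&(abs(w[...,0]-.28)<.1)&(abs(w[...,1]-.46)<.1)
f2=grab('side'); np.savez('/tmp/s3',**f2)
im=np.hstack([f['color'][200:420,40:340],f2['color'][0:220,60:360]])[:,:,::-1]; cv2.imwrite('pics/p3.png',im)
plan([(T+[0,0,.06],rf,6,255),(T+[0,0,.012],rf,4,255)])
E
```

```text
7.1333 q [-0.5    0.695 -0.273  1.685 -0.78   1.377  0.783] p [0.2644 0.4665 0.2621] rot [-179.3  -60.1  154.5] F [-0.2 -1.3 -1. ] w 0.0593
#call
[-19.8, 0.2, 11.5, 0.0, 0.0, -0.01, 255] 
[-19.8, 0.2, 11.5, 0.0, 0.0, -0.01, 255] 
[-19.8, 0.2, 11.5, 0.0, 0.0, -0.01, 255] 
[-19.9, 0.1, 11.5, 0.0, 0.0, -0.01, 255] 
[-19.8, 0.1, 11.4, 0.0, 0.0, -0.01, 255] 
#call
[-19.9, 0.1, 11.5, 0.0, 0.01, 0.0, 255] 
->  [265.  466.9 125.5] [-179.9  -60.   155.2]
[-10.4, 0.0, 6.0, 0.0, 0.0, 0.0, 255] 
[-10.4, 0.0, 6.0, 0.0, 0.0, 0.0, 255] 
[-10.4, 0.0, 6.0, 0.0, 0.0, 0.0, 255] 
[-10.4, 0.0, 5.9, 0.0, 0.0, 0.0, 255] 
->  [265.1 466.8  77.5] [-179.9  -60.   155.2]
```

View pics/p3.png

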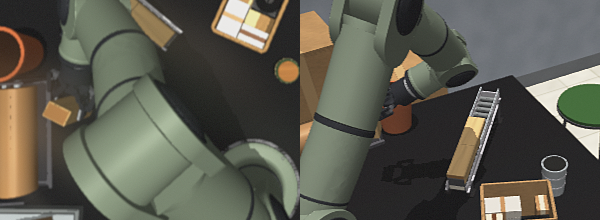

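The crops show the block held upright, seen at (62,108). The two remaining blocks have rolled down to the stop, and the table below is clear. I'll lower it.

Call:
carry_out(targets=[[-20,0,11.5,0,0,0,255],[-20,0,11.5,0,0,0,255],[-20,0,11.5,0,0,0,255],[-20,0,11.5,0,0,0,255],[-19.8,0.1,11.5,0,0,0,255]])

```text
clock: 7.65
position: [0.2649, 0.4663, 0.1472]
tool_rot: [-3.134, -1.046, 2.701]
force: [-0.4, -0.2, -2.4]
grip_width: 0.0593
```

Call:
carry_out(targets=[[-15,0,9,0,0,0,255],[-13,0,7.5,0,0,0,255],[-11,0,6.4,0,0,0,255],[-9,0,5,0,0,0,255],[-6,0,3.5,0,0,0,255]])

```text
clock: 8.07
position: [0.2641, 0.4664, 0.0846]
tool_rot: [-3.135, -1.048, 2.702]
force: [-0.5, -0.1, -0.9]
grip_width: 0.0594
```

Call:
carry_out(targets=[[-4,0,2.4,0,0,0,255],[0,0,0,0,0,0,255],[0,0,0,0,0,0,255]])

```text
clock: 8.32
position: [0.2639, 0.4666, 0.0811]
tool_rot: [-3.136, -1.048, 2.704]
force: [0.2, 0.5, -1.7]
grip_width: 0.0595
```

```bash
python3 - <<'E' | grep -v -e front -e '^\[0.5'
from st import *
obs(); plan([(T+[0,0,.002],rf,3,255)])
E
```

```text
8.3167 q [-0.504  0.977 -0.267  1.699 -0.77   1.167  0.992] p [0.2639 0.4666 0.0811] rot [-179.7  -60.1  154.9] F [ 0.2  0.5 -1.7] w 0.0595
#call
[-4.1, 0.3, 2.0, 0.0, 0.0, -0.01, 255] 
[-4.1, 0.2, 2.0, -0.01, -0.01, -0.01, 255] 
[-4.1, 0.3, 1.9, 0.0, 0.0, 0.0, 255] 
->  [265.1 466.9  67.5] [-180.   -60.   155.2]
```

Call:
carry_out(targets=[[-4.3,0,2.5,0,0,0,255],[-3.5,0,2,0,0,0,255],[-2.6,0,1.5,0,0,0,255],[0,0,0,0,0,0,255]])

```text
clock: 8.65
position: [0.2635, 0.4668, 0.0703]
tool_rot: [-3.137, -1.052, 2.706]
force: [0.2, -3.4, 17.5]
grip_width: 0.0591
```

Call:
carry_out(targets=[[-1.3,0,0.75,0,0,0,255],[0,0,0,0,0,0,255],[-1.3,0,0.75,0,0,0,255],[0,0,0,0,0,0,255]])

```text
clock: 8.98
position: [0.2633, 0.467, 0.0701]
tool_rot: [-3.14, -1.055, 2.709]
force: [6.3, -15.5, 52.1]
grip_width: 0.0594
```

Call:
carry_out(targets=[[-1.3,0,0.75,0,0,0,255],[0,0,0,0,0,0,255]])

```text
clock: 9.15
position: [0.2632, 0.467, 0.0698]
tool_rot: [-3.141, -1.057, 2.71]
force: [9.0, -22.3, 67.9]
grip_width: 0.0592
```

Call:
carry_out(targets=[[-1.3,0,0.75,0,0,0,255],[0,0,0,0,0,0,255]])

```text
clock: 9.32
position: [0.2631, 0.4671, 0.0688]
tool_rot: [-3.142, -1.058, 2.711]
force: [9.8, -24.0, 75.0]
grip_width: 0.0594
```

Call:
carry_out(targets=[[2,0,-1.2,0,0,0,255],[2,0,-1.2,0,0,0,255],[0,0,0,0,0,0,255],[0,0,0,0,0,0,255]])

```text
clock: 9.65
position: [0.2637, 0.4669, 0.069]
tool_rot: [-3.138, -1.051, 2.706]
force: [2.9, -4.5, 20.3]
grip_width: 0.0593
```

Call:
carry_out(targets=[[0.8,0,-0.5,0,0,0,255],[0,0,0,0,0,0,255],[0,0,0,0,0,0,60],[0,0,0,0,0,0,0],[0,0,0,0,0,0,0]])

```text
clock: 10.07
position: [0.2638, 0.4664, 0.0681]
tool_rot: [-3.135, -1.048, 2.703]
force: [0.0, 0.3, 0.6]
grip_width: 0.0851
```

Call:
carry_out(targets=[[0,0,0,0,0,0,0],[0,0,0,0,0,0,0],[0,0,-8,0,0,0,0],[0,0,-15,0,0,0,0],[0,0,-25,0,0,0,0]])

```text
clock: 10.48
position: [0.3006, 0.4489, 0.0924]
tool_rot: [-3.133, -1.05, 2.704]
force: [-0.1, -0.5, 0.3]
grip_width: 0.0856
```

Call:
carry_out(targets=[[0,0,-30,0,0,0,0],[10,0,-30,0,0,0,0],[20,0,-30,0,0,0,0],[25,0,-20,0,0,0,0],[0,0,0,0,0,0,0]])

```text
clock: 10.9
position: [0.3666, 0.4208, 0.2]
tool_rot: [3.136, -1.044, 2.711]
force: [0.2, -0.3, -0.4]
grip_width: 0.0852
```

```bash
cat > blk.py <<'E'
from h import *
def top(w,z,xy,d=.08,tol=.008,out=True):
    m=(abs(w[...,2]-z)<tol)&(np.hypot(w[...,0]-xy[0],w[...,1]-xy[1])<d)
    k,L,st,_=cv2.connectedComponentsWithStats(m.astype(np.uint8)); i=1+np.argmax(st[1:,4]); A=w[L==i]
    c,s,a=cv2.minAreaRect((A[:,:2]*1000).astype(np.float32))
    print(st[i,4],'c',np.round(c,1),'size',np.round(s,1),'ang',round(a,1),'z',np.percentile(A[:,2],[5,50,95]).round(4)); return A
E
python3 - <<'E'
from blk import *
obs()
for n in ('wrist','top','side'):
    f=grab(n); save(f,n+'4')
    try: top(cloud(f),.14,(.28,.46))
    except Exception as e: print(n,e)
E
```

```text
10.9 q [-0.411  0.857 -0.204  1.517 -0.69   1.475  0.87 ] p [0.3666 0.4208 0.2   ] rot [179.7 -59.8 155.3] F [ 0.2 -0.3 -0.4] w 0.0852
2937 c [276.5 460.9] size [59.9 39.8] ang 65.0 z [0.1342 0.1402 0.1412]
260 c [277.4 457.5] size [61.7 38.6] ang 65.3 z [0.1358 0.1397 0.1428]
side attempt to get argmax of an empty sequence
```

```bash
python3 - <<'E'
from sim import *
s0=bot.observe(); q0=np.array(s0['qpos']); p0=np.array(s0['position']); r0=R.from_euler('xyz',s0['tool_rot'])
r1=down(65.0); A=np.array([.2767,.460,.215]); 
q,w=path(q0,p0,r0,A,r1,10); q2,w2=path(q,A,r1,np.array([.2767,.46,.108]),r1,3); print(q.round(2),w,q2.round(2),w2)
plan([(A,r1,18,0),([.2767,.46,.215],r1,2,0)])
E
```

```text
[-1.4   0.4   0.35  1.87 -0.17  0.9  -1.4 ] 0.017680825991949936 [-1.36  0.55  0.3   1.96 -0.25  0.67 -1.35] 0.0034765567362257423
#call
[3.6, 0.0, 4.0, -0.43, -0.43, 0.75, 0] 
[3.8, -0.5, 3.9, -0.44, -0.43, 0.75, 0] 
[3.9, -1.0, 3.7, -0.43, -0.43, 0.75, 0] 
[3.9, -1.4, 3.4, -0.44, -0.43, 0.75, 0] 
[4.0, -1.9, 3.2, -0.43, -0.43, 0.75, 0] 
#call
[3.9, -2.4, 2.9, -0.44, -0.43, 0.75, 0] 
[3.8, -2.8, 2.6, -0.44, -0.43, 0.75, 0] 
[3.7, -3.2, 2.3, -0.43, -0.43, 0.75, 0] 
[3.6, -3.6, 2.0, -0.44, -0.43, 0.75, 0] 
[3.3, -3.9, 1.6, -0.43, -0.43, 0.75, 0] 
#call
[3.1, -4.3, 1.3, -0.44, -0.43, 0.75, 0] 
[2.8, -4.5, 1.0, -0.44, -0.43, 0.75, 0] 
[2.5, -4.8, 0.6, -0.43, -0.43, 0.75, 0] 
[2.1, -5.0, 0.3, -0.44, -0.43, 0.75, 0] 
[1.7, -5.1, 0.0, -0.43, -0.44, 0.75, 0] 
#call
[1.3, -5.3, -0.3, -0.44, -0.43, 0.75, 0] 
[0.8, -5.3, -0.6, -0.43, -0.44, 0.75, 0] 
[0.4, -5.3, -0.8, -0.44, -0.43, 0.74, 0] 
->  [276.7 460.  215. ] [180.  -0.  65.]
[0.0, 0.0, 0.0, 0.0, 0.0, 0.0, 0] 
[0.0, 0.0, 0.0, 0.0, 0.0, 0.0, 0] 
->  [276.7 460.  215. ] [180.  -0.  65.]
```

Call:
carry_out(targets=[[3.6,0,4,-0.43,-0.43,0.75,0],[3.8,-0.5,4,-0.44,-0.43,0.75,0],[4,-1,3.7,-0.43,-0.43,0.75,0],[4,-1.4,3.4,-0.44,-0.43,0.75,0],[4,-2,3.2,-0.43,-0.43,0.75,0]])

```text
clock: 11.47
position: [0.3387, 0.4313, 0.1996]
tool_rot: [-2.891, -0.762, 2.109]
force: [0.6, 0.2, 0.5]
grip_width: 0.0855
```

Call:
carry_out(targets=[[4,-2.4,3,-0.44,-0.43,0.75,0],[3.8,-2.8,2.6,-0.44,-0.43,0.75,0],[3.7,-3.2,2.3,-0.43,-0.43,0.75,0],[3.6,-3.6,2,-0.44,-0.43,0.75,0],[3.3,-4,1.6,-0.43,-0.43,0.75,0]])

```text
clock: 11.88
position: [0.3142, 0.4424, 0.2055]
tool_rot: [-2.896, -0.444, 1.716]
force: [0.1, 0.7, 0.3]
grip_width: 0.0851
```

Call:
carry_out(targets=[[3,-4.3,1.3,-0.44,-0.43,0.75,0],[2.8,-4.5,1,-0.44,-0.43,0.75,0],[2.5,-4.8,0.6,-0.43,-0.43,0.75,0],[2,-5,0.3,-0.44,-0.43,0.75,0],[1.7,-5,0,-0.43,-0.44,0.75,0]])

```text
clock: 12.3
position: [0.2902, 0.4533, 0.2113]
tool_rot: [-3.022, -0.148, 1.358]
force: [-0.1, -0.5, -0.1]
grip_width: 0.0854
```

Call:
carry_out(targets=[[1.3,-5.3,0,-0.44,-0.43,0.75,0],[0.8,-5.3,-0.6,-0.43,-0.44,0.75,0],[0.4,-5.3,-0.8,-0.44,-0.43,0.74,0],[0,0,0,0,0,0,0],[0,0,0,0,0,0,0]])

```text
clock: 12.72
position: [0.2749, 0.4607, 0.2136]
tool_rot: [-3.142, 0.002, 1.139]
force: [0.6, -1.1, -0.6]
grip_width: 0.0855
```

```bash
python3 - <<'E'
from blk import *
obs(); f=grab('wrist'); save(f,'w5'); top(cloud(f),.14,(.277,.46))
plan([([.2767,.460,.16],down(65),3,0),([.2767,.460,.108],down(65),5,0)])
E
```

```text
12.7167 q [-1.493  0.442  0.473  1.87  -0.253  0.891 -1.329] p [0.2749 0.4607 0.2136] rot [-1.80e+02  1.00e-01  6.53e+01] F [ 0.6 -1.1 -0.6] w 0.0855
4674 c [276.  461.5] size [59.7 38.1] ang 65.2 z [0.1384 0.1402 0.1413]
#call
[0.2, 0.3, 17.9, 0.0, 0.0, 0.01, 0] 
[0.2, 0.3, 17.9, 0.0, 0.01, 0.01, 0] 
[0.1, 0.4, 18.0, -0.01, 0.0, 0.01, 0] 
->  [276.7 460.  160. ] [180.   0.  65.]
[0.0, 0.0, 10.4, 0.0, 0.0, 0.0, 0] 
[0.0, 0.0, 10.4, 0.0, 0.0, 0.0, 0] 
#call
[0.0, 0.0, 10.4, 0.0, 0.0, 0.0, 0] 
[0.0, 0.0, 10.4, 0.0, 0.0, 0.0, 0] 
[0.0, -0.1, 10.4, 0.0, 0.0, 0.0, 0] 
->  [276.7 460.  108. ] [180.   0.  65.]
```

Call:
carry_out(targets=[[0.3,0.2,18,0,0,0,0],[0.3,0.2,18,0,0,0,0],[0.3,0.1,18,0,0,0,0],[0,0,15,0,0,0,0],[0,0,13,0,0,0,0]])

```text
clock: 13.18
position: [0.2777, 0.4595, 0.1314]
tool_rot: [-3.14, 0.001, 1.135]
force: [1.5, 0.1, -0.5]
grip_width: 0.0852
```

Call:
carry_out(targets=[[0,0,11,0,0,0,0],[0,0,8,0,0,0,0],[0,0,5,0,0,0,0],[0,0,0,0,0,0,0],[0,0,0,0,0,0,100]])

```text
clock: 13.6
position: [0.2772, 0.4608, 0.1088]
tool_rot: [-3.141, -0.0, 1.135]
force: [-0.4, 0.2, 1.2]
grip_width: 0.0754
```

Call:
carry_out(targets=[[0,0,0,0,0,0,160],[0,0,0,0,0,0,255],[0,0,0,0,0,0,255],[0,0,0,0,0,0,255],[0,0,0,0,0,0,255]], force=40)

```text
clock: 14.02
position: [0.277, 0.4612, 0.1092]
tool_rot: [-3.141, -0.001, 1.136]
force: [-0.6, -0.7, 7.2]
grip_width: 0.0373
```

Call:
carry_out(targets=[[0,0,0,0,0,0,255],[0,0,-12,0,0,0,255],[0,0,-25,0,0,0,255],[0,0,-35,0,0,0,255],[0,0,-40,0,0,0,255]])

```text
clock: 14.43
position: [0.2766, 0.4599, 0.2211]
tool_rot: [-3.141, 0.002, 1.135]
force: [-0.1, 1.3, -1.3]
grip_width: 0.0373
```

```bash
python3 - <<'E'
from blk import *
obs()
# carton geometry from the first top & side views
th=np.radians(156.4); ex=np.array([np.cos(th),np.sin(th)]); ey=np.array([-ex[1],ex[0]])
for n in ('top','side','w1'):
    f=dict(np.load('/tmp/'+n+'.npz')); w=cloud(f); w=w[np.isfinite(w[...,2])]
    k=(np.hypot(w[:,0]-.542,w[:,1]-.004)<.17)&(w[:,2]>.148)&(w[:,2]<.162); A=w[k]
    c,s,a=cv2.minAreaRect((A[:,:2]*1000).astype(np.float32)); print(n,np.round(c,1),np.round(s,1),round(a,2))
E
```

```text
14.4333 q [-1.496  0.434  0.483  1.861 -0.25   0.909 -1.332] p [0.2766 0.4599 0.2211] rot [-1.8e+02  1.0e-01  6.5e+01] F [-0.1  1.3 -1.3] w 0.0373
top [543.8   2.8] [170.9 208.6] 66.55
side [541.1   5.2] [179.2 207.7] 66.49
w1 [568.3  83.4] [ 11.  167.2] 66.32
```

```bash
python3 - <<'E'
from sim import *
s0=bot.observe(); q0=np.array(s0['qpos']); p0=np.array(s0['position']); r0=R.from_euler('xyz',s0['tool_rot'])
r1=down(66.5); A=np.array([.44,.22,.32]); C=np.array([.49,-.115,.32])
q,w=path(q0,p0,r0,A,r1,6); q2,w2=path(q,A,r1,C,r1,6); q3,w3=path(q2,C,r1,np.array([.58,.03,.115]),r1,6);print(q.round(2),w,q2.round(2),w2,q3.round(2),w3)
plan([(A,r1,9,255),(C,r1,10,255)])
E
```

```text
[-1.12  0.25  0.66  1.84 -0.17  1.11 -0.8 ] 0.006267877388678894 [-0.53  0.31  0.82  1.81 -0.25  1.13 -0.03] 0.007369308344258406 [-0.6   0.68  0.6   1.82 -0.51  0.8  -0.14] 0.0023458304825307863
#call
[-16.5, 27.7, -11.0, 0.0, 0.0, -0.03, 255] 
[-16.6, 27.7, -10.9, 0.0, 0.0, -0.03, 255] 
[-16.7, 27.6, -11.0, 0.0, 0.0, -0.03, 255] 
[-16.8, 27.5, -10.9, 0.0, 0.0, -0.03, 255] 
[-16.9, 27.5, -11.0, 0.0, 0.0, -0.02, 255] 
#call
[-16.9, 27.5, -10.9, 0.0, 0.01, -0.03, 255] 
[-17.0, 27.4, -11.0, 0.0, 0.0, -0.02, 255] 
[-17.1, 27.3, -11.0, 0.0, 0.01, -0.03, 255] 
[-17.2, 27.3, -11.0, 0.0, 0.0, -0.02, 255] 
->  [440. 220. 320.] [-180.     0.    66.5]
[-28.7, 18.0, 0.0, 0.0, 0.0, 0.0, 255] 
#call
[-28.7, 17.9, 0.0, 0.0, 0.0, 0.0, 255] 
[-28.7, 18.0, 0.0, 0.0, 0.0, 0.0, 255] 
[-28.7, 17.9, 0.0, 0.0, 0.0, 0.0, 255] 
[-28.7, 18.0, 0.0, 0.0, 0.0, 0.0, 255] 
[-28.7, 17.9, 0.0, 0.0, 0.0, 0.0, 255] 
#call
[-28.8, 18.0, 0.0, 0.0, 0.0, 0.0, 255] 
[-28.7, 17.9, 0.0, 0.0, 0.0, 0.0, 255] 
[-28.8, 18.0, 0.1, 0.0, 0.0, 0.0, 255] 
[-28.7, 17.9, 0.0, 0.0, 0.0, 0.0, 255] 
->  [ 490.  -114.9  320. ] [-180.     0.    66.5]
```

Call:
carry_out(targets=[[-16.5,27.7,-13,0,0,-0.03,255],[-16.6,27.7,-13,0,0,-0.03,255],[-16.7,27.6,-13,0,0,-0.03,255],[-16.8,27.5,-12,0,0,-0.03,255],[-17,27.5,-11,0,0,-0.02,255]])

```text
clock: 14.85
position: [0.3683, 0.326, 0.2835]
tool_rot: [-3.141, -0.001, 1.151]
force: [0.7, 0.9, -1.5]
grip_width: 0.0375
```

Call:
carry_out(targets=[[-17,27.5,-10,0,0,-0.03,255],[-17,27.4,-10,0,0,-0.02,255],[-17,27.3,-9,0,0,-0.03,255],[-17.2,27.3,-8,0,0,-0.02,255],[-28.7,18,0,0,0,0,255]])

```text
clock: 15.27
position: [0.4474, 0.1866, 0.3209]
tool_rot: [3.14, -0.002, 1.161]
force: [1.2, -1.2, -2.7]
grip_width: 0.0374
```

Call:
carry_out(targets=[[-28.7,18,0,0,0,0,255],[-28.7,18,0,0,0,0,255],[-28.7,18,0,0,0,0,255],[-28.7,18,0,0,0,0,255],[-28.7,18,0,0,0,0,255]])

```text
clock: 15.68
position: [0.4704, 0.0181, 0.3196]
tool_rot: [-3.141, -0.001, 1.161]
force: [0.4, 0.6, -2.0]
grip_width: 0.0374
```

Call:
carry_out(targets=[[-28.7,18,0,0,0,0,255],[-28.7,18,0,0,0,0,255],[-28.7,18,0,0,0,0,255],[-28.7,18,0,0,0,0,255],[0,0,0,0,0,0,255]])

```text
clock: 16.1
position: [0.4905, -0.1206, 0.3198]
tool_rot: [3.14, 0.001, 1.154]
force: [-0.5, -0.9, -2.2]
grip_width: 0.0374
```

Call:
carry_out(targets=[[0,0,0,0,0,0,255],[0,0,0,0,0,0,255]])

```text
clock: 16.27
position: [0.4908, -0.114, 0.3192]
tool_rot: [-3.141, -0.0, 1.16]
force: [-0.5, 0.4, -2.2]
grip_width: 0.0372
```

```bash
python3 - <<'E'
from blk import *
obs(); f=grab('wrist'); save(f,'w6'); np.savez('/tmp/w6',**f); w=cloud(f)
th=np.radians(156.5); ex=np.array([np.cos(th),np.sin(th)]); ey=np.array([-ex[1],ex[0]])
W=w[np.isfinite(w[...,2])]; d=W[:,:2]-[.5425,.004]; X=d@ex*1000; Y=d@ey*1000; Z=W[:,2]*1000
rim=(Z>148)&(Z<160)&(abs(X)<115)&(abs(Y)<95); print('rim X',np.percentile(X[rim],[.5,99.5]),'Y',np.percentile(Y[rim],[.5,99.5]),Z[rim].mean())
# height map 3mm in carton frame
g=np.zeros((64,72),np.uint8)
for x0,y0,z0 in zip(X,Y,Z):
    i=int((y0+96)/3); j=int((x0+108)/3)
    if 0<=i<64 and 0<=j<72 and z0<170: g[i,j]=max(g[i,j],min(255,z0*1.5))
cv2.imwrite('pics/hm.png',np.hstack([cv2.resize(f['color'][:,:,::-1],(560,420)),cv2.resize(cv2.cvtColor(g,cv2.COLOR_GRAY2BGR),(240,420),interpolation=0)]))
b=(Z>88)&(Z<106)
for y in (-60,-45,-30,20,40):
    k=b&(abs(Y-y)<6); h,e=np.histogram(X[k],np.arange(-96,99,3)); print(y,[(int(e[i])) for i in range(len(h)) if h[i]==0])
E
```

```text
16.2667 q [-0.492  0.3    0.773  1.824 -0.233  1.111 -0.048] p [ 0.4908 -0.114   0.3192] rot [-179.9   -0.    66.5] F [-0.5  0.4 -2.2] w 0.0372
rim X [-103.42121491  104.07796703] Y [-28.58066408  83.30763939] 153.7652582821772
-60 [-96, -93, -90, -87, -84, -81, -78, -75, -72, -69, -66, -63, -60, -57, -54, -51, -48, -45, -42, -39, -36, -33, -30, -27, -24, -21, -18, -15, -12, -9, -6, -3, 0, 3, 6, 9, 12, 15, 18, 21, 24, 27, 30, 33, 36, 39, 42, 45, 48, 51, 54, 57, 60, 63, 66, 69, 72, 75, 78, 81, 84, 87, 90, 93]
-45 [-57, -54, -51, -48, -45, -42, -39, -36, -33, -30, -27, -24, -21, -18, -15]
-30 [-57, -54, -51, -48, -45, -42, -39, -36, -33, -30, -27, -24, -21, -18, -15]
20 [-93, -90, -15, -12, -9, -6, -3, 0, 3, 6, 9, 12, 15, 18, 21, 24, 27, 30, 33, 36, 39, 42]
40 [-93, -90, -15, -12, -9, -6, -3, 0, 3, 6, 9, 12, 15, 18, 21, 24, 27, 30, 33, 36, 39, 42]
```

View pics/hm.png

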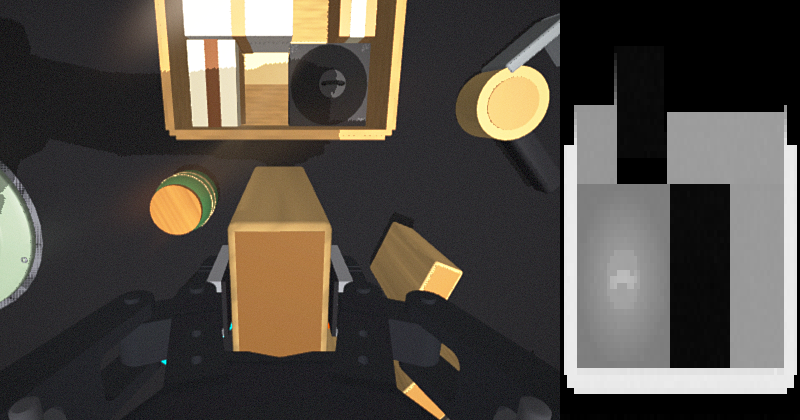

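```bash
cat > cart.py <<'E'
from blk import *
th=np.radians(156.5); ex=np.array([np.cos(th),np.sin(th)]); ey=np.array([-ex[1],ex[0]]); O=np.array([.5425,.004])
def cf(f):
    W=cloud(f); W=W[np.isfinite(W[...,2])]; d=W[:,:2]-O; return d@ex*1000,d@ey*1000,W[:,2]*1000
if __name__=='__main__':
  for n in ('top','side','w1','w6'):
    X,Y,Z=cf(dict(np.load('/tmp/'+n+'.npz')))
    r=(Z>147)&(Z<162); P=lambda a:np.percentile(a,[2,50,98]).round(1) if len(a)>15 else None
    print(n,'+y',P(Y[r&(Y>65)&(Y<95)&(abs(X)<80)]),'-y',P(Y[r&(Y<-65)&(Y>-95)&(abs(X)<80)]),'+x',P(X[r&(X>88)&(X<115)&(abs(Y)<60)]),'-x',P(X[r&(X<-88)&(X>-115)&(abs(Y)<60)]),'z',P(Z[r&(abs(X)<115)&(abs(Y)<95)]))
    g=(Z>88)&(Z<104)
    k=g&(Y<-12)&(Y>-70)
    a=X[k&(X<-34)&(X>-85)];b=X[k&(X>-34)&(X<30)]; print('  narrow: small_box +x edge',np.percentile(a,[97,99,100]).round(1),'wide -x',np.percentile(b,[0,1,3]).round(1), 'wide_box +y edge',np.percentile(Y[g&(X>0)&(X<80)&(Y<10)],[97,99]) )
    a=X[(Z>70)&(Z<104)&(X<15)&(X>-60)&(Y>25)&(Y<65)]; b=X[g&(X>25)&(X<90)&(Y>15)&(Y<65)]; print('  wide: lantern',np.percentile(a,[97,99,100]).round(1),'plain',np.percentile(b,[0,1,3]).round(1))
E
python3 cart.py
```

```text
top +y [77.2 81.6 85.9] -y [-84.6 -79.7 -75.6] +x [ 93.8  98.1 102.4] -x [-105.2 -100.   -95.8] z [148.8 153.9 158.1]
  narrow: small_box +x edge [-59.4 -59.1 -58.9] wide -x [-13.4 -13.2 -12.2] wide_box +y edge [5.62397199 8.53282271]
  wide: lantern [-12.  -11.7 -11.4] plain [43.7 44.1 45. ]
side +y [72.7 80.7 86.8] -y [-89.5 -79.4 -73.3] +x [ 96.9 101.3 105.2] -x [-101.9  -96.8  -92.8] z [147.4 152.4 157.9]
  narrow: small_box +x edge [-56.3 -55.9 -55.6] wide -x [-10.   -9.8  -9. ] wide_box +y edge [5.4738921  8.08610393]Traceback (most recent call last):
  File "cart.py", line 13, in <module>
    a=X[(Z>70)&(Z<104)&(X<15)&(X>-60)&(Y>25)&(Y<65)]; b=X[g&(X>25)&(X<90)&(Y>15)&(Y<65)]; print('  wide: lantern',np.percentile(a,[97,99,100]).round(1),'plain',np.percentile(b,[0,1,3]).round(1))
                                                                                                                  ~~~~~~~~~~~~~^^^^^^^^^^^^^^^
    return _quantile_unchecked(
        a, q, axis, out, overwrite_input, method, keepdims, weights)
    return _ureduce(a,
                    func=_quantile_ureduce_func,
    ...<5 lines>...
                    overwrite_input=overwrite_input,
                    method=method)
    r = func(a, **kwargs)
    result = _quantile(arr,
                       quantiles=q,
    ...<2 lines>...
                       out=out,
                       weights=wgt)
    slices_having_nans = np.isnan(arr[-1, ...])
                                  ~~~^^^^^^^^^
IndexError: index -1 is out of bounds for axis 0 with size 0
```

```bash
python3 - <<'E'
from cart import *
X,Y,Z=cf(dict(np.load('/tmp/w6.npz')))
g=(Z>88)&(Z<104); k=g&(Y<-12)&(Y>-45)
a=X[k&(X<-34)&(X>-85)];b=X[k&(X>-34)&(X<30)]; print(np.percentile(a,[97,99,100]),np.percentile(b,[0,1,3]))
a=X[(Z>60)&(Z<104)&(X<15)&(X>-60)&(Y>10)&(Y<65)]; b=X[g&(X>25)&(X<90)&(Y>15)&(Y<65)]; print(np.percentile(a,[97,99,100]),np.percentile(b,[0,1,3]))
k=(Z>320)&(Z<360)&(Y<150); print('block',np.percentile(Y[k],[.5,2,50]),np.percentile(X[k],[1,50,99]),np.percentile(Z[k],[1,50,99]))
p=O+(-34.6*ex-45.5*ey)/1000; print(p)
s=obs(); print('tcp in carton',(np.array(s['position'])[:2]-O)@np.c_[ex,ey]*1000)
plan([([*p,.335],down(66.5),6,255),([*p,.285],down(66.5),4,255)])
E
```

```text
[-57.72713784 -57.59606559 -57.40548266] [-11.44134169 -11.33852917 -10.40184104]
[-10.65339315 -10.31816623  -9.64620822] [45.11333868 45.27215065 45.42841637]
block [ 99.09743645  99.25219192 119.7562993 ] [-28.67621964   0.9657952   30.20174564] [323.88454588 350.17373296 358.68754393]
[0.59237336 0.03192952]
16.3167 q [-0.493  0.3    0.773  1.824 -0.233  1.111 -0.048] p [ 0.4909 -0.1134  0.3192] rot [-179.9   -0.    66.6] F [ 1.4 -0.1 -0.6] w 0.037
tcp in carton [  0.54275672 128.26535743]
#call
[29.0, 5.9, -2.6, 0.0, 0.0, 0.0, 255] 
[28.9, 5.9, -2.6, 0.0, 0.0, 0.0, 255] 
[29.0, 5.9, -2.6, 0.0, 0.0, 0.0, 255] 
[28.9, 5.9, -2.6, 0.0, 0.0, 0.0, 255] 
[29.0, 5.8, -2.7, 0.0, 0.0, 0.0, 255] 
#call
[28.9, 5.9, -2.6, -0.01, 0.0, 0.01, 255] 
->  [592.4  31.9 335. ] [180.   -0.   66.5]
[0.0, 0.0, 12.5, 0.0, 0.0, 0.0, 255] 
[0.0, 0.0, 12.5, 0.0, 0.0, 0.0, 255] 
[0.0, 0.0, 12.5, 0.0, 0.0, 0.0, 255] 
[0.0, 0.0, 12.5, 0.0, 0.0, 0.0, 255] 
->  [592.4  31.9 285. ] [180.   -0.   66.5]
```

Call:
carry_out(targets=[[29,6,-2.6,0,0,0,255],[29,6,-2.6,0,0,0,255],[29,6,-2.6,0,0,0,255],[29,6,-2.6,0,0,0,255],[29,5.8,-2.6,0,0,0,255]])

```text
clock: 16.73
position: [0.5765, 0.0098, 0.3325]
tool_rot: [-3.141, -0.001, 1.163]
force: [0.5, -0.2, -2.1]
grip_width: 0.0376
```

Call:
carry_out(targets=[[29,5.7,-2.6,0,0,0,255],[0,0,13,0,0,0,255],[0,0,15,0,0,0,255],[0,0,13,0,0,0,255],[0,0,9,0,0,0,255]])

```text
clock: 17.15
position: [0.5923, 0.0329, 0.2837]
tool_rot: [-3.14, 0.0, 1.163]
force: [-0.6, 1.1, -2.2]
grip_width: 0.0375
```

Call:
carry_out(targets=[[0,0,0,0,0,0,255],[0,0,0,0,0,0,255],[0,0,0,0,0,0,255]])

```text
clock: 17.4
position: [0.5931, 0.0315, 0.2857]
tool_rot: [3.141, -0.001, 1.161]
force: [0.3, -0.4, -1.9]
grip_width: 0.0378
```

```bash
python3 - <<'E'
from cart import *
s=obs(); f=grab('wrist'); save(f,'w7'); np.savez('/tmp/w7',**f); X,Y,Z=cf(f)
print('tcp in carton',(np.array(s['position'])[:2]-O)@np.c_[ex,ey]*1000)
r=(Z>145)&(Z<162)&(Y<-60)&(Y>-100)&(abs(X)<80); print('-y rim',r.sum(),np.percentile(Y[r],[1,50,99]),Z[r].mean())
zt=s['position'][2]*1000+31
k=(abs(Z-zt)<8)&(abs(Y+45)<45); print('block top',k.sum(),np.percentile(Y[k],[.5,2]),np.percentile(X[k],[1,99]),zt)
E
```

```text
17.4 q [-0.615  0.5    0.688  1.646 -0.345  1.12  -0.245] p [0.5931 0.0315 0.2857] rot [180.   -0.   66.5] F [ 0.3 -0.4 -1.9] w 0.0378
tcp in carton [-35.45733212 -45.35298992]
-y rim 2393 [-87.74805318 -83.4626697  -78.77940255] 153.75163617703416
block top 15227 [-74.92651026 -74.65038794] [-59.75666222 -10.23731948] 316.7257637857992
```

View pics/w7.png

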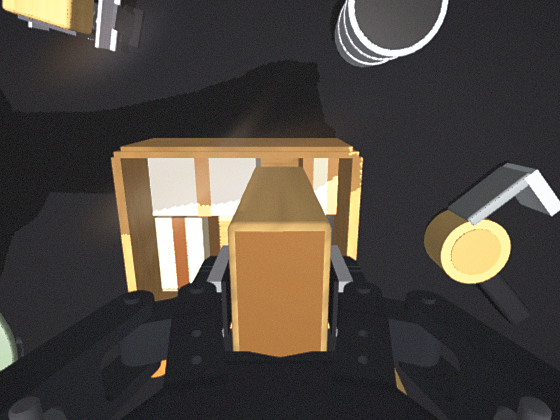

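The view shows the block (230-328, 165-355) lined up over the narrow gap. The -y rim is at rows 140-155, about 1-2 mm from where I expected it. I'll lower it in stages and watch the force.

Call:
carry_out(targets=[[0,-0.5,15,0,0,0,255],[0,-0.5,18,0,0,0,255],[0,0,18,0,0,0,255],[0,0,12,0,0,0,255],[0,0,5,0,0,0,255]])

```text
clock: 17.87
position: [0.5915, 0.0317, 0.2159]
tool_rot: [-3.14, 0.0, 1.161]
force: [0.1, 0.4, -2.3]
grip_width: 0.0373
```

Call:
carry_out(targets=[[0,0,4,0,0,0,255],[0,0,4,0,0,0,255],[0,0,4,0,0,0,255],[0,0,4,0,0,0,255]])

```text
clock: 18.2
position: [0.5922, 0.0316, 0.2011]
tool_rot: [3.142, -0.001, 1.161]
force: [0.9, -0.2, -1.2]
grip_width: 0.0374
```

Call:
carry_out(targets=[[0,0,6,0,0,0,255],[0,0,6,0,0,0,255],[0,0,6,0,0,0,255],[0,0,6,0,0,0,255]])

```text
clock: 18.53
position: [0.5918, 0.0316, 0.1763]
tool_rot: [-3.141, -0.0, 1.161]
force: [-0.4, -0.3, -1.9]
grip_width: 0.0373
```

Call:
carry_out(targets=[[0,0,8,0,0,0,255],[0,0,9,0,0,0,255],[0,0,8,0,0,0,255],[0,0,7,0,0,0,255],[0,0,5,0,0,0,255]])

```text
clock: 18.95
position: [0.5916, 0.0316, 0.1388]
tool_rot: [-3.14, 0.0, 1.161]
force: [0.1, 0.5, -1.2]
grip_width: 0.0373
```

```bash
python3 -c "
from h import *
obs()"
```

```text
18.95 q [-0.539  0.662  0.577  1.791 -0.472  0.831 -0.144] p [0.5916 0.0316 0.1388] rot [-179.9    0.    66.5] F [ 0.1  0.5 -1.2] w 0.0373
```

Call:
carry_out(targets=[[0,0,6,0,0,0,255],[0,0,6,0,0,0,255],[0,0,5,0,0,0,255],[0,0,3,0,0,0,255],[0,0,1.5,0,0,0,255]])

```text
clock: 19.37
position: [0.5917, 0.0316, 0.1179]
tool_rot: [-3.141, 0.0, 1.161]
force: [-0.1, -0.2, -1.4]
grip_width: 0.0375
```

Call:
carry_out(targets=[[0,0,1,0,0,0,255],[0,0,0,0,0,0,255],[0,0,1,0,0,0,255],[0,0,0,0,0,0,255]])

```text
clock: 19.7
position: [0.5919, 0.0316, 0.1165]
tool_rot: [-3.141, -0.0, 1.161]
force: [-0.4, 0.3, -1.1]
grip_width: 0.0376
```

Call:
carry_out(targets=[[0,0,1,0,0,0,255],[0,0,0,0,0,0,255],[0,0,1,0,0,0,255],[0,0,0,0,0,0,255]])

```text
clock: 20.03
position: [0.5919, 0.0316, 0.1143]
tool_rot: [-3.141, -0.0, 1.161]
force: [0.2, 1.1, -2.2]
grip_width: 0.0375
```

Call:
carry_out(targets=[[0,0,0.7,0,0,0,255],[0,0,0,0,0,0,255]])

```text
clock: 20.2
position: [0.5919, 0.0316, 0.1142]
tool_rot: [-3.141, -0.001, 1.16]
force: [-1.8, 0.3, 8.7]
grip_width: 0.0375
```

Call:
carry_out(targets=[[0,0,0,0,0,0,90],[0,0,0,0,0,0,90],[0,0,0,0,0,0,90],[0,0,0,0,0,0,90]])

```text
clock: 20.53
position: [0.5919, 0.0316, 0.1137]
tool_rot: [-3.141, -0.0, 1.161]
force: [0.6, 0.2, -0.5]
grip_width: 0.0553
```

Call:
carry_out(targets=[[0,0,-8,0,0,0,90],[0,0,-15,0,0,0,90],[0,0,-25,0,0,0,90],[0,0,-35,0,0,0,90],[0,0,-35,0,0,0,90]])

```text
clock: 20.95
position: [0.5914, 0.0312, 0.2333]
tool_rot: [-3.14, 0.001, 1.16]
force: [0.9, 0.2, -0.7]
grip_width: 0.0548
```

Call:
carry_out(targets=[[-20,0,-35,0,0,0,0],[-30,0,-20,0,0,0,0],[-35,0,-10,0,0,0,0],[-35,0,0,0,0,0,0],[-30,0,0,0,0,0,0]])

```text
clock: 21.37
position: [0.5311, -0.1081, 0.2981]
tool_rot: [3.141, -0.001, 1.16]
force: [-0.5, 0.1, -0.5]
grip_width: 0.0854
```

Call:
carry_out(targets=[[0,0,0,0,0,0,0],[0,0,0,0,0,0,0]])

```text
clock: 21.53
position: [0.5315, -0.1075, 0.2975]
tool_rot: [3.142, -0.001, 1.158]
force: [0.1, 0.9, 0.1]
grip_width: 0.0856
```

```bash
python3 - <<'E'
from cart import *
s=obs(); f=grab('wrist'); save(f,'w8'); np.savez('/tmp/w8',**f); X,Y,Z=cf(f)
print('tcp in carton',(np.array(s['position'])[:2]-O)@np.c_[ex,ey]*1000)
k=(Z>137)&(Z<150)&(abs(X+34.5)<30)&(Y>-90)&(Y<5); print('block',k.sum(),np.percentile(X[k],[1,50,99]).round(1),np.percentile(Y[k],[1,50,99]).round(1),np.percentile(Z[k],[1,50,99]).round(1))
for lab,y in (('-y',Y<0),('+y',Y>0)):
    r=(Z>147)&(Z<162)&y&(abs(Y)>68)&(abs(Y)<95)&(abs(X)<80); print(lab,r.sum(),np.percentile(Y[r],[2,50,98]).round(1) if r.sum() else '')
g=(Z>88)&(Z<106)
a=X[(Z>60)&(Z<104)&(X<15)&(X>-60)&(Y>10)&(Y<65)]; b=X[g&(X>25)&(X<90)&(Y>15)&(Y<65)]
if len(a)and len(b): print('wide gap',np.percentile(a,[97,99,100]),np.percentile(b,[0,1,3]))
E
```

```text
21.5333 q [-0.444  0.398  0.733  1.763 -0.297  1.094 -0.025] p [ 0.5315 -0.1075  0.2975] rot [180.   -0.   66.3] F [0.1 0.9 0.1] w 0.0856
tcp in carton [-34.41267046 106.61584094]
block 2224 [-51.9 -33.4 -14.9] [-47.3 -30.9 -14.8] [138.4 145.3 147.3]
-y 0 
+y 2054 [74.3 78.1 83.1]
wide gap [-10.96374843 -10.10039701  -9.58016884] [44.86316194 45.16129878 45.34508337]
```

View pics/w8.png

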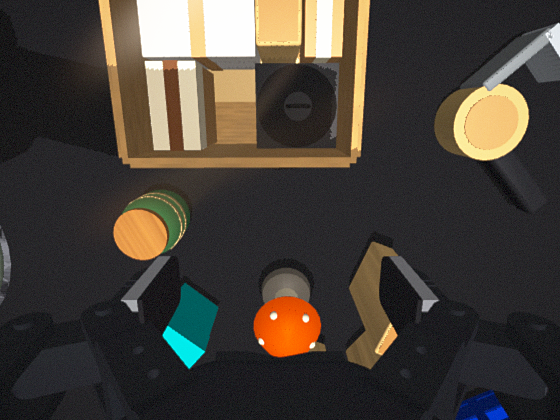

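The block is seated: its top at (275,25) is level at z = 0.145, and the goods haven't moved. Next is the offcut.

```bash
python3 - <<'E'
from sim import *
s0=bot.observe(); q0=np.array(s0['qpos']); p0=np.array(s0['position']); r0=R.from_euler('xyz',s0['tool_rot'])
r1=down(42.9); A=np.array([.4402,-.3963,.225]); r2=down(66.5); C=np.array([.5143,-.017,.114])
q,w=path(q0,p0,r0,A,r1,6); q2,w2=path(q,A,r1,A-[0,0,.115],r1,3);print(q.round(2),w,q2.round(2),w2)
plan([(A,r1,11,0)])
E
```

```text
[ 0.09  0.6   0.78  1.7  -0.48  1.04  0.21] 0.0037676964841915073 [ 0.14  0.73  0.68  1.79 -0.6   0.84  0.29] 0.003392328793637072
#call
[-27.5, 2.9, 6.5, 0.0, 0.0, 0.36, 0] 
[-27.4, 3.9, 6.5, 0.0, 0.0, 0.36, 0] 
[-27.2, 4.9, 6.6, 0.0, 0.0, 0.36, 0] 
[-27.0, 6.0, 6.5, 0.0, 0.0, 0.36, 0] 
[-26.8, 7.0, 6.6, 0.0, 0.0, 0.35, 0] 
#call
[-26.5, 8.0, 6.5, 0.0, 0.0, 0.36, 0] 
[-26.2, 9.0, 6.6, 0.0, 0.0, 0.35, 0] 
[-25.9, 9.9, 6.5, 0.0, 0.0, 0.36, 0] 
[-25.4, 10.9, 6.6, 0.0, 0.0, 0.35, 0] 
[-25.1, 11.8, 6.5, 0.0, 0.0, 0.36, 0] 
#call
[-24.5, 12.7, 6.6, -0.01, -0.01, 0.35, 0] 
->  [ 440.3 -396.3  225. ] [180.    0.   42.9]
```

Call:
carry_out(targets=[[-27.5,3,6.5,0,0,0.36,0],[-27.4,4,6.5,0,0,0.36,0],[-27.2,5,6.5,0,0,0.36,0],[-27,6,6.5,0,0,0.36,0],[-26.8,7,6.5,0,0,0.35,0]])

```text
clock: 22.0
position: [0.491, -0.238, 0.2639]
tool_rot: [-3.141, -0.0, 0.973]
force: [0.6, 0.8, -0.2]
grip_width: 0.0854
```

Call:
carry_out(targets=[[-26.5,8,6.5,0,0,0.36,0],[-26.2,9,6.5,0,0,0.35,0],[-26,10,6.5,0,0,0.36,0],[-25.4,11,6.5,0,0,0.35,0],[-25,11.8,6.5,0,0,0.36,0]])

```text
clock: 22.42
position: [0.4498, -0.3705, 0.2312]
tool_rot: [-3.141, -0.0, 0.787]
force: [0.3, 0.1, -0.1]
grip_width: 0.0851
```

Call:
carry_out(targets=[[-24.5,12.7,6.5,0,0,0.35,0],[0,0,0,0,0,0,0],[0,0,0,0,0,0,0],[0,0,0,0,0,0,0]])

```text
clock: 22.75
position: [0.4418, -0.3956, 0.2249]
tool_rot: [-3.14, -0.0, 0.752]
force: [0.3, -0.7, -1.2]
grip_width: 0.0856
```

```bash
python3 - <<'E'
from blk import *
s=obs(); f=grab('wrist'); save(f,'w9'); top(cloud(f),.14,(.44,-.396),d=.06)
r=R.from_euler('xyz',s['tool_rot'])
print('tool y az',np.degrees(np.arctan2(*r.as_matrix()[[1,0],1])))
E
```

```text
22.75 q [ 0.127  0.596  0.766  1.721 -0.474  1.021  0.242] p [ 0.4418 -0.3956  0.2249] rot [-179.9   -0.    43.1] F [ 0.3 -0.7 -1.2] w 0.0856
7007 c [ 441.1 -394.9] size [79.4 47.1] ang 42.7 z [0.1387 0.1402 0.1413]
tool y az -46.931481807782546
```

View pics/w9.png

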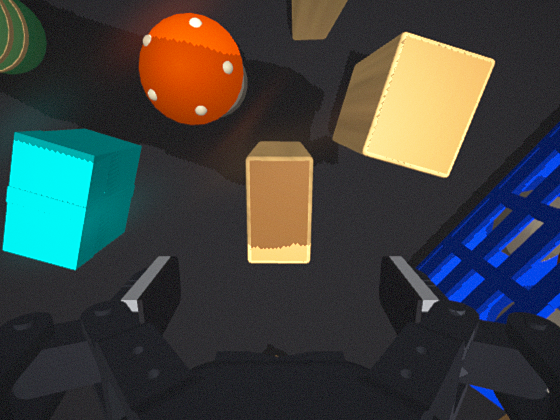

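The picture shows the 47 mm offcut centred under the fingers (247-312, 145-262), with the mushroom, 64 offcut and bin all clear of them. I'll go down and grip it.

Call:
carry_out(targets=[[0,-0.5,18,0,0,0,0],[0,-0.4,20,0,0,0,0],[0,0,20,0,0,0,0],[0,0,16,0,0,0,0],[0,0,14,0,0,0,0]])

```text
clock: 23.22
position: [0.4413, -0.3943, 0.1362]
tool_rot: [-3.14, -0.0, 0.753]
force: [-0.4, -0.4, -0.7]
grip_width: 0.0856
```

Call:
carry_out(targets=[[0,0,11,0,0,0,0],[0,0,8,0,0,0,0],[0,0,6,0,0,0,0],[0,0,3,0,0,0,0],[0,0,0,0,0,0,60]])

```text
clock: 23.63
position: [0.4404, -0.3957, 0.1089]
tool_rot: [-3.141, 0.0, 0.75]
force: [-0.3, 1.2, -0.6]
grip_width: 0.0752
```

Call:
carry_out(targets=[[0,0,0,0,0,0,120],[0,0,0,0,0,0,255],[0,0,0,0,0,0,255],[0,0,0,0,0,0,255],[0,0,0,0,0,0,255]], force=45)

```text
clock: 24.05
position: [0.4406, -0.3962, 0.1098]
tool_rot: [3.141, -0.0, 0.75]
force: [-0.5, 0.7, 5.8]
grip_width: 0.0464
```

Call:
carry_out(targets=[[0,0,0,0,0,0,255],[0,0,-10,0,0,0,255],[0,0,-20,0,0,0,255],[0,0,-30,0,0,0,255],[0,0,-35,0,0,0,255]])

```text
clock: 24.47
position: [0.4395, -0.3953, 0.2048]
tool_rot: [-3.139, 0.001, 0.75]
force: [1.1, -0.1, -3.0]
grip_width: 0.0464
```

Call:
carry_out(targets=[[0,0,-35,0,0,0,255],[0,0,-35,0,0,0,255],[0,0,-15,0,0,0,255],[0,0,0,0,0,0,255]])

```text
clock: 24.8
position: [0.4408, -0.397, 0.2932]
tool_rot: [3.137, -0.001, 0.75]
force: [0.7, -0.3, -2.6]
grip_width: 0.0463
```

```bash
python3 - <<'E'
from cart import *
obs()
p=O+(17.6*ex+30.5*ey)/1000; print(p)
plan([([*p,.30],down(66.5),13,255)])
E
```

```text
24.8 q [ 0.092  0.527  0.82   1.645 -0.416  1.149  0.196] p [ 0.4408 -0.397   0.2932] rot [ 1.798e+02 -1.000e-01  4.300e+01] F [ 0.7 -0.3 -2.6] w 0.0463
[ 0.5141979  -0.01695235]
#call
[24.1, -17.5, -0.6, 0.0, 0.0, -0.3, 255] 
[24.6, -16.8, -0.6, 0.0, 0.0, -0.3, 255] 
[25.1, -16.0, -0.6, 0.0, 0.0, -0.3, 255] 
[25.6, -15.2, -0.6, 0.0, 0.0, -0.3, 255] 
[26.1, -14.4, -0.6, 0.0, 0.0, -0.3, 255] 
#call
[26.5, -13.6, -0.5, 0.01, 0.0, -0.3, 255] 
[26.9, -12.7, -0.5, 0.0, 0.0, -0.3, 255] 
[27.3, -11.9, -0.5, 0.01, 0.0, -0.3, 255] 
[27.6, -11.0, -0.5, 0.0, 0.0, -0.3, 255] 
[28.0, -10.1, -0.6, 0.01, 0.0, -0.31, 255] 
#call
[28.3, -9.2, -0.5, 0.0, 0.0, -0.3, 255] 
[28.6, -8.4, -0.5, 0.01, 0.0, -0.31, 255] 
[28.8, -7.4, -0.6, 0.0, 0.0, -0.3, 255] 
->  [514.2 -17.  300. ] [180.    0.   66.5]
```

Call:
carry_out(targets=[[24,-17.5,-0.6,0,0,-0.3,255],[24.6,-16.8,-0.6,0,0,-0.3,255],[25,-16,-0.6,0,0,-0.3,255],[25.6,-15.2,-0.6,0,0,-0.3,255],[26,-14.4,-0.6,0,0,-0.3,255]])

```text
clock: 25.22
position: [0.4679, -0.2483, 0.2916]
tool_rot: [-3.14, 0.0, 0.908]
force: [1.4, 0.2, -2.5]
grip_width: 0.0467
```

Call:
carry_out(targets=[[26.5,-13.6,-0.6,0,0,-0.3,255],[27,-12.7,-0.5,0,0,-0.3,255],[27.3,-12,-0.5,0,0,-0.3,255],[27.6,-11,-0.5,0,0,-0.3,255],[28,-10,-0.6,0,0,-0.31,255]])

```text
clock: 25.63
position: [0.4961, -0.1021, 0.2945]
tool_rot: [-3.14, 0.0, 1.067]
force: [0.4, -0.5, -1.8]
grip_width: 0.0464
```

Call:
carry_out(targets=[[28.3,-9.2,-0.5,0,0,-0.3,255],[28.6,-8.4,-0.5,0,0,-0.31,255],[27.5,-7.4,-0.6,0,0,-0.3,255],[0,0,0,0,0,0,255],[0,0,0,0,0,0,255]])

```text
clock: 26.05
position: [0.5126, -0.0158, 0.2959]
tool_rot: [-3.14, 0.0, 1.163]
force: [0.0, -0.1, -3.9]
grip_width: 0.0463
```

```bash
python3 - <<'E'
from cart import *
s=obs(); f=grab('wrist'); save(f,'w10'); X,Y,Z=cf(f)
print('tcp in carton',(np.array(s['position'])[:2]-O)@np.c_[ex,ey]*1000)
zt=s['position'][2]*1000+30
k=(abs(Z-zt)<8)&(abs(Y-30)<55)&(abs(X-17)<16); print('offcut top -y edge',np.percentile(Y[k],[.5,2]))
k=(Z>139)&(Z<150)&(abs(X+34.5)<30)&(Y>-90)&(Y<5); print('block',k.sum(),np.percentile(X[k],[1,50,99]).round(1),np.percentile(Y[k],[1,50,99]).round(1))
g=(Z>88)&(Z<104);b=X[g&(X>25)&(X<90)&(Y>-8)&(Y<65)]; print('plain',len(b),np.percentile(b,[0,1,3]) if len(b) else '')
r=(Z>147)&(Z<162)&(Y<-68)&(Y>-95)&(abs(X)<80); print('-y rim',r.sum(),np.percentile(Y[r],[2,50,98]).round(1))
E
```

```text
26.05 q [-0.647  0.341  0.737  1.835 -0.26   1.066 -0.219] p [ 0.5126 -0.0158  0.2959] rot [-179.9    0.    66.7] F [ 0.  -0.1 -3.9] w 0.0463
tcp in carton [19.52972131 30.12106013]
offcut top -y edge [-10.69858162 -10.45206181]
block 3432 [-52.3 -32.7 -14.3] [-78.6 -47.1 -15.6]
plain 1214 [45.26819915 46.00502478 49.91818206]
-y rim 2717 [-87.3 -82.  -78.4]
```

View pics/w10.png

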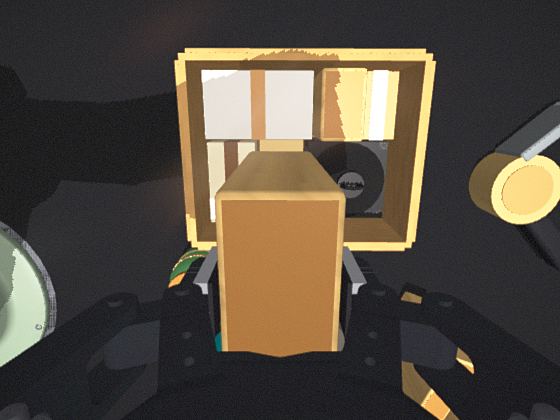

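The offcut is hanging over the wide gap (218-345, 150-350), and the narrow block in the carton at (325,100) is undisturbed. I'll shift it about 2 mm and lower it.

Call:
carry_out(targets=[[-0.4,1,15,0,0,0.02,255],[-0.3,0.9,20,0,0,0,255],[0,0,20,0,0,0,255],[0,0,13,0,0,0,255],[0,0,5,0,0,0,255]])

```text
clock: 26.52
position: [0.5131, -0.0198, 0.2218]
tool_rot: [-3.139, 0.002, 1.156]
force: [-0.0, -0.7, -2.8]
grip_width: 0.0463
```

Call:
carry_out(targets=[[0,0,0,0,0,0,255],[0,0,4,0,0,0,255],[0,0,4,0,0,0,255],[0,0,4,0,0,0,255],[0,0,4,0,0,0,255]])

```text
clock: 26.93
position: [0.5145, -0.0186, 0.2075]
tool_rot: [-3.141, -0.001, 1.159]
force: [-1.0, -0.0, -1.5]
grip_width: 0.0462
```

```bash
python3 - <<'E'
from cart import *
s=obs(); print('tcp in carton',(np.array(s['position'])[:2]-O)@np.c_[ex,ey]*1000)
E
```

```text
26.9333 q [-0.572  0.455  0.668  1.937 -0.365  0.871 -0.127] p [ 0.5145 -0.0186  0.2075] rot [-180.    -0.    66.4] F [-1.  -0.  -1.5] w 0.0462
tcp in carton [16.69617688 31.85727521]
```

Call:
carry_out(targets=[[0.3,-0.4,5,0,0,0,255],[0.3,-0.4,6,0,0,0,255],[0,0,6,0,0,0,255],[0,0,6,0,0,0,255]])

```text
clock: 27.27
position: [0.5138, -0.0176, 0.1838]
tool_rot: [-3.141, -0.0, 1.159]
force: [0.1, -0.2, -2.3]
grip_width: 0.0461
```

Call:
carry_out(targets=[[0,0,8,0,0,0,255],[0,0,9,0,0,0,255],[0,0,9,0,0,0,255],[0,0,8,0,0,0,255],[0,0,5,0,0,0,255]])

```text
clock: 27.68
position: [0.5135, -0.0177, 0.1443]
tool_rot: [-3.14, 0.0, 1.158]
force: [0.5, -0.4, -1.9]
grip_width: 0.0462
```

Call:
carry_out(targets=[[0,0,7,0,0,0,255],[0,0,7,0,0,0,255],[0,0,5,0,0,0,255],[0,0,3,0,0,0,255],[0,0,0,0,0,0,255]])

```text
clock: 28.1
position: [0.5136, -0.0177, 0.123]
tool_rot: [-3.14, 0.0, 1.158]
force: [-0.4, -0.4, -3.2]
grip_width: 0.0463
```

Call:
carry_out(targets=[[0,0,3,0,0,0,255],[0,0,2.5,0,0,0,255],[0,0,1,0,0,0,255],[0,0,0,0,0,0,255],[0,0,0,0,0,0,255]])

```text
clock: 28.52
position: [0.5138, -0.0177, 0.1171]
tool_rot: [-3.141, -0.0, 1.158]
force: [0.9, -0.3, -3.2]
grip_width: 0.0462
```

Call:
carry_out(targets=[[0,0,1,0,0,0,255],[0,0,0,0,0,0,255]])

```text
clock: 28.68
position: [0.5138, -0.0176, 0.116]
tool_rot: [-3.141, -0.0, 1.159]
force: [-0.3, 0.1, -2.7]
grip_width: 0.0463
```

Call:
carry_out(targets=[[0,0,1,0,0,0,255],[0,0,0,0,0,0,255]])

```text
clock: 28.85
position: [0.5138, -0.0176, 0.1149]
tool_rot: [-3.141, -0.0, 1.159]
force: [-0.6, 0.1, -2.4]
grip_width: 0.0465
```

Call:
carry_out(targets=[[0,0,0.7,0,0,0,255],[0,0,0,0,0,0,255]])

```text
clock: 29.02
position: [0.5139, -0.0177, 0.1148]
tool_rot: [-3.141, -0.001, 1.158]
force: [-3.1, 0.9, 11.1]
grip_width: 0.0462
```

Call:
carry_out(targets=[[0,0,0,0,0,0,68],[0,0,0,0,0,0,68],[0,0,0,0,0,0,68],[0,0,0,0,0,0,68]])

```text
clock: 29.35
position: [0.5138, -0.0177, 0.1143]
tool_rot: [-3.141, -0.0, 1.159]
force: [0.8, 0.0, 0.7]
grip_width: 0.0629
```

Call:
carry_out(targets=[[0,0,-8,0,0,0,68],[0,0,-15,0,0,0,68],[0,0,-25,0,0,0,68],[0,0,-35,0,0,0,68],[0,0,-35,0,0,0,68]])

```text
clock: 29.77
position: [0.5132, -0.0182, 0.2339]
tool_rot: [-3.14, 0.001, 1.158]
force: [0.6, 1.1, 0.3]
grip_width: 0.0627
```

Call:
carry_out(targets=[[-20,0,-35,0,0,0,68],[-30,0,-25,0,0,0,68],[-30,0,-10,0,0,0,68],[-20,0,0,0,0,0,68],[0,0,0,0,0,0,68]])

```text
clock: 30.18
position: [0.4723, -0.1132, 0.3039]
tool_rot: [3.14, -0.001, 1.154]
force: [-0.5, 0.4, -0.5]
grip_width: 0.0627
```

Call:
carry_out(targets=[[0,0,0,0,0,0,68],[0,0,0,0,0,0,68]])

```text
clock: 30.35
position: [0.474, -0.1088, 0.3024]
tool_rot: [-3.141, -0.0, 1.159]
force: [-0.2, 0.5, -0.1]
grip_width: 0.0627
```

```bash
python3 - <<'E'
from cart import *
s=obs(); f=grab('wrist'); save(f,'w11'); X,Y,Z=cf(f)
t=(Z>139)&(Z<150)
for lab,cx,cy in (('block',-34.5,-45),('offcut',17.6,31)):
    k=t&(abs(X-cx)<28)&(abs(Y-cy)<42); print(lab,k.sum(),np.percentile(X[k],[1,50,99]).round(1),np.percentile(Y[k],[1,50,99]).round(1),np.percentile(Z[k],[5,50,95]).round(1))
g=(Z>85)&(Z<104)
for lab,cx,cy,hx,hy in (('small',-76,-40,22,35),('wide',40,-40,56,30),('plain',70,33,26,44),('lantern',-52,33,46,46)):
    k=(Z>(85 if lab!='lantern' else 60))&(Z<125)&(abs(X-cx)<hx)&(abs(Y-cy)<hy); print(lab,np.percentile(X[k],[1,99]).round(1),np.percentile(Y[k],[1,99]).round(1),np.percentile(Z[k],[5,50,95]).round(1))
f=grab('top'); save(f,'top11'); w=cloud(f)
for xy in ((.592,-.296),(.559,-.42)): top(w,.14,xy,d=.06)
g=grab('wrist')['color'][:300]; im=np.hstack([g[:,60:460],f['color'][80:380,80:480]]); cv2.imwrite('pics/fin.png',im[:,:,::-1])
E
```

```text
30.35 q [-0.519  0.284  0.782  1.89  -0.229  1.06  -0.055] p [ 0.474  -0.1088  0.3024] rot [-180.    -0.    66.4] F [-0.2  0.5 -0.1] w 0.0627
block 763 [-51.6 -32.7 -14.7] [-24.7 -19.1 -14.5] [141.1 145.1 146.7]
offcut 5536 [-4.9 17.7 40.9] [-8.5 28.4 69.1] [143.8 145.4 146.7]
small [-95.2 -57.6] [-38.1  -5.6] [ 89.2  99.6 118.8]
wide [-14.6  95.5] [-37.4 -10.7] [ 97.  103.4 109.2]
plain [45.4 95.6] [-9.6 74. ] [ 99.6 101.4 114.4]
lantern [-95.1 -10.8] [-10.5  74.4] [ 82.5  90.  116.1]
250 c [ 592.3 -294.9] size [78.3 34.9] ang 44.7 z [0.1362 0.1408 0.1442]
640 c [ 559.5 -419.8] size [80.1 64.6] ang 28.2 z [0.1367 0.1408 0.1443]
```

View pics/fin.png

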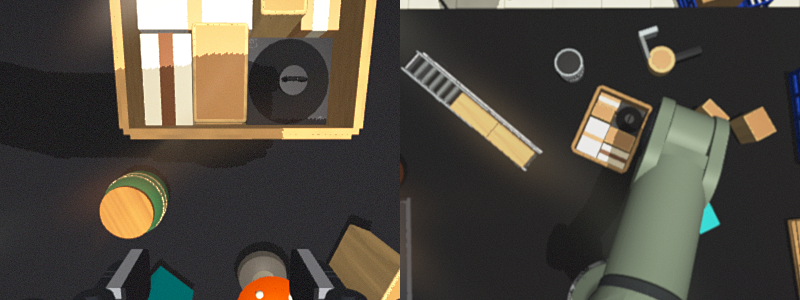

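Both pieces stand flat with their tops at 145 mm. The bystanders haven't moved, and the two remaining lane blocks are at the stop. I'm handing the job in.

```bash
python3 -c "
from workcell import bot
print(bot.job_done())"
```

```text
the job is handed in; nothing more can be done
None
```

I filled both gaps in the carton and handed the job in at about 30.4 s.

- **Narrow gap:** I took the front lane block and stood it on end on a clear patch of table. I regripped it across its 38 mm thickness and lowered it to the carton floor (contact about 10 N). The two blocks behind rolled down to the stop.
- **Wide gap:** I gripped the 47 mm offcut from above and lowered it to the floor (contact about 13 N).

**Last checks:**
- Both tops read 145 mm, as they should for pieces standing on the floor.
- The offcut is centred in its gap, about 5 mm clear on each side along carton x.
- The packed goods read where they were. In the last top view the 34 mm and 64 mm offcuts were where they started and the planter and tape gun looked undisturbed. The arm hid part of that view, so I did not re-measure the mushroom, candle jar or turquoise box.

**What disagreed or went less cleanly:**
- When I stood the block on the table, contact came about 5 mm earlier than I expected. The wrist force briefly reached about 79 N, under the 120 N limit, before I eased off. The block was unharmed and stood upright.
- The top and wrist cameras disagreed by 3–5 mm along the carton's y. I used the wrist views for the placements. Neither piece met side resistance on the way down.

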